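Screw down the tumbler cover crisscross and start it

TASK

The cover of the silversmith's polishing tumbler lies loose on its seal: tighten its four black knobs clockwise a little at a time in crisscross order (each knob followed by its diagonal opposite), first one round to about half way, then a second round until all are fully home and the cover sits flat. Only then throw the red drive lever fully over, away from you, to start the machine. Leave the bowl, hammer and jar where they are, and let go of everything at the end.

Things in the scene. Friction and masses are not known exactly. Their poses are not given: they have to be found in the camera images.
- tumbler: the tumbler, a machine fixed to the bench: green side cheeks and a dark 260 x 220 x 18 mm foot plate carry a blue barrel that leans towards the robot. Origin: centre of the foot's underside; x away from the robot (yaw up to 17 degrees), y left, z up. The flange centre is 135 mm above it.
- cover_center (a point): centre of the top face of the cover, a captive aluminium plate 180 x 180 x 10 mm on an orange seal, a black knob near each corner. z: its outward normal, leaning 32 degrees from vertical towards the robot; x: up the slope, away from the robot; y: left. The seal pushes it up against the four screw washers, so it sinks 8 mm in all as the knobs are turned home and cants a little when they are uneven.
- barrel_mouth (a point): centre of the dark square 180 x 180 mm flange of the barrel under the cover, same axes as a flat cover. With the cover fully down its top face is 14 mm above this point along z, when fully loose 22 mm.
- knob_nl_grip (a point): grip point of the near left knob, on its turning axis, 27 mm above the cover's top face (x -62, y +62 mm from the flange's centre), 49 mm above the flange when loose, 41 mm when home, sinking evenly with the turn. Black bar with a white line on top, 64 mm long (this point's x), 16 mm wide (y), from 7 to 41 mm above the cover, on a 36 mm washer 3 mm thick. z is the turning axis = cover normal. Its diagonal opposite is far right.
- knob_fr_grip (a point): grip point of the far right knob, on its turning axis, 27 mm above the cover's top face (x +62, y -62 mm from the flange's centre), 49 mm above the flange when loose, 41 mm when home, sinking evenly with the turn. Black bar with a white line on top, 64 mm long (this point's x), 16 mm wide (y), from 7 to 41 mm above the cover, on a 36 mm washer 3 mm thick. z is the turning axis = cover normal. Its diagonal opposite is near left.
- knob_nr_grip (a point): grip point of the near right knob, on its turning axis, 27 mm above the cover's top face (x -62, y -62 mm from the flange's centre), 49 mm above the flange when loose, 41 mm when home, sinking evenly with the turn. Black bar with a white line on top, 64 mm long (this point's x), 16 mm wide (y), from 7 to 41 mm above the cover, on a 36 mm washer 3 mm thick. z is the turning axis = cover normal. Its diagonal opposite is far left.
- knob_fl_grip (a point): grip point of the far left knob, on its turning axis, 27 mm above the cover's top face (x +62, y +62 mm from the flange's centre), 49 mm above the flange when loose, 41 mm when home, sinking evenly with the turn. Black bar with a white line on top, 64 mm long (this point's x), 16 mm wide (y), from 7 to 41 mm above the cover, on a 36 mm washer 3 mm thick. z is the turning axis = cover normal. Its diagonal opposite is near right.
- knob_nl (a joint): turn of the near left knob in rad: it grows as the knob is turned clockwise (seen looking down on the cover). Starts loose at 0 to 0.25; fully home against its stop at 1.4, where the bar points straight up the slope (along the cover's x); half way is 0.7. Turns with about 0.15 N m and stays where it is left.
- knob_fr (a joint): turn of the far right knob in rad: it grows as the knob is turned clockwise (seen looking down on the cover). Starts loose at 0 to 0.25; fully home against its stop at 1.4, where the bar points straight up the slope (along the cover's x); half way is 0.7. Turns with about 0.15 N m and stays where it is left.
- knob_nr (a joint): turn of the near right knob in rad: it grows as the knob is turned clockwise (seen looking down on the cover). Starts loose at 0 to 0.25; fully home against its stop at 1.4, where the bar points straight up the slope (along the cover's x); half way is 0.7. Turns with about 0.15 N m and stays where it is left.
- knob_fl (a joint): turn of the far left knob in rad: it grows as the knob is turned clockwise (seen looking down on the cover). Starts loose at 0 to 0.25; fully home against its stop at 1.4, where the bar points straight up the slope (along the cover's x); half way is 0.7. Turns with about 0.15 N m and stays where it is left.
- drive (a joint): drive lever in rad: 0 = off, leaning 0.5 rad to its foot's -x side (robot side); grows as it is pushed over to the foot's +x side; 1.0 = on, at its end stop. Light (about 0.06 N m friction), stays where it is left.
- drive_tip (a point): centre of the red ball (26 mm across) at the end of the steel drive lever, whose rod is 100 mm long and 10 mm thick and pivots about the foot's y axis, 22 mm above the foot's underside.
- drive_foot (a point): centre of the underside of the drive lever's fixed grey foot, 70 (x) x 50 (y) x 25 mm high, on the bench to the left or right of the tumbler. x is the direction in which the lever is thrown, roughly away from the robot (yaw up to 20 degrees).
- bowl_mid (a point): bystander: centre of a loose steel bowl, 120 mm across, 50 mm high, standing left or right of the tumbler (the side without the lever); this point is 25 mm up.
- hammer_grip (a point): bystander: handle of a loose 260 mm hammer lying crosswise on the bench, far left of the tumbler.
- jar_mid (a point): bystander: centre of a loose amber jar, 72 mm across, 100 mm high, standing far right of the tumbler; this point is 50 mm up.
Not all that is in view belongs to the job. What is shaped like the part that bears drive but green or yellow is not meant.

How it is judged:
By the outcome, as a careful person would: the job done as asked, in the order asked, and still so for the second after the job is handed in, with the robot touching nothing.
It also fails if it takes over 72 s, if anything falls off the work surface, if the arm or the gripper's body presses on something with over 40 N, if the wrist force passes 120 N, or if a joint passes its speed limit or range.

ROBOT

A 6-joint arm with a two-finger parallel gripper is mounted at the origin on the work surface. World frame = base frame: x ahead of the robot, y to its left, z up, the work surface at z = 0. Lengths are in m, angles in degrees, forces in N, time in s.
With the tool pointing down it reaches from about 0.3 to 1 m from the base axis. Payload 5.1 kg.
Tool frame: the origin (TCP) lies midway between the tips of the shut fingers; the grasp point (between the pads) lies env.tcp_to_grasp behind it (env.tcp_to_grasp is the distance from the TCP to the grasp point, in m); z points along the fingers, x is the direction in which the jaws open and shut, and the axes are right-handed (so a half turn about z gives the same grasp; the last joint's range is limited). The gripper opens to 95 mm and grips with 3 to 60 N. Pads are 20 mm wide; open, the fingers measure 119 mm over their backs; the gripper's body (75 mm by 180 mm) begins 59 mm behind the grasp point.
Start: joints at [-4.733, 7.093, 94.555, -0, 78.352, -4.733], TCP at [0.65, -0, 0.215] pointing down, gripper open.
Joint ranges: [-149.61, 149.61], [-58.7, 133.49], [1.44, 155.28], [-77.14, 257.14], [18.33, 153.61], [-166.67, 166.67]. Speed limits (degrees/s): [147.25, 147.25, 180, 180, 180, 180].

INTERFACE

Orientations are given as [roll, pitch, yaw] about the fixed x, y, z axes, in that order (R = Rz(yaw) Ry(pitch) Rx(roll)).
In Python, from station import env gives the robot as it stands. The module is installed in compiled form; this text tells all that it offers.
- The arm moves only by the tool send_rows, never from a script. Its argument "plan" is a list of rows, each a list of 7 numbers: the opening, from 0 (shut) to 1 (fully open), then the shift along the tool's x, y, z in cm, then the turn, a rotation vector about the tool's x, y, z in degrees. A call has 1 to 20 rows; each row is the pose to reach, as a shift and turn from the pose measured when the call began, along the tool's axes at that moment; what a row does not reach only later rows make up. A row lasts 1/12 s, in which the tool goes at most 41.7 mm and 7.16 degrees, less where a joint would pass 70% of its speed; a pose out of reach is approached as far as the arm can. A call with a gripper value outside its range is refused whole. The fingers move at their own pace and stop on an object; "grip_force" is the grip in N (left out, the last holds). Time passes only in rows, so rows that repeat a pose let the fingers close. It gives the time, the measured TCP pose, the force and the opening at its end, in the units of the state.
- env.state(): the state, without advancing time (a new reading comes with each control period).
- env.grab_frame(name): name is "scene" or "side" or "wrist"; returns a dict with "frame" (480x640x3 uint8, red, green, blue), "camera_matrix" (3x3 intrinsics, pixels), "dist" ([k1, k2, p1, p2, k3] as OpenCV has them; the pictures are not rectified), "xyz" and "orientation" of the camera in the world; the wrist camera has in their place "hand_eye" (4x4, takes a point from camera to tool coordinates, whose origin is the TCP and whose axes are the tool frame's). Camera axes: x right, y up, looking along -z (the intrinsics and any distortion apply to the point x, -y, -z); pixel columns grow to the right and rows downward; lengths in m; the calibration is good to about 2 mm. A picture is of the moment at which its call begins: read the wrist's pose just before it. There is no depth.
- env.close_job(): hands the job in, once; it reports no verdict.
Trained networks look in a picture, given as the dict that the camera call returned (one of the last four; its "shot" number tells which), for a name from the list of things; names that differ only in an ending like _2 or _b are one class to them, and where a whole thing is asked for, a point or a joint stands for the part that bears it (a point fixed in the world has none). Each returns a list of dicts, best first, with "confidence" (0 to 1); they miss things now and then, are a little off and sometimes report something else, mostly with a low value. They report only what shows in the picture. A call takes as long as a camera call. They do not tell look-alikes from the thing itself.
- env.boxes_of(picture, label): "pixel" ([row, column] in pixels, amid what is visible of it).
- env.cut_out(picture, label): "region" (480x640 bool, what is visible of it) and "pixel" ([row, column] in pixels, amid what is visible of it).
The state is a dict: "time": time; "q": joint angles; "qd": joint speeds; "tau": joint torques, N m; "ee_pos": TCP position; "tcp_rot": TCP orientation; "ft_force": force on the tool from outside, world axes, zero at the start; "moment": the same for the moment, N m; "width": opening from 0.0 (shut) to 1.0 (fully open).
Only numpy, scipy, OpenCV 4.12 (cv2) and the standard library are available. Lean on these libraries where they do the work, as an engineer would, in place of code of your own. Each camera call takes 0.05 s, during which the arm holds its last target.

## Working session

There is one attempt and no reset: what is moved stays moved. The work goes in short steps, Python scripts to look and compute and a tool call to move; the robot and the scene stay as the last step left them, time stands still between calls to the robot, and variables do not carry over. Pictures are saved under pics/ and viewed, and the job is handed in when it is done.

Besides the shell and the picture viewer there is one more tool, called after "Call:" as name(argument=value, ...) on one line, values as JSON. send_rows: Moves the arm, as the interface text tells. Its arguments: {"type":"object","properties":{"plan":{"type":"array","items":{"type":"array","items":{"type":"number"}}},"grip_force":{"type":"number"}},"required":["plan"]}

```bash
mkdir -p pics; ls
python3 - <<'E'
from station import env
import cv2
s=env.state(); print(s); print(env.tcp_to_grasp)
for n in ["scene","side","wrist"]:
    p=env.grab_frame(n); cv2.imwrite(f"pics/a_{n}.png",p["frame"][:,:,::-1])
    print(n,{k:v for k,v in p.items() if k!="frame"})
E
```

```text
pics
{'time': 0.0, 'q': array([-4.73240233e+00,  7.13308501e+00,  9.46354575e+01, -5.76530340e-04,
        7.83498208e+01, -4.73119627e+00]), 'qd': array([ 0.08379743, -0.06364529,  0.00448786, -0.01632141,  0.13805979,
       -0.00749392]), 'tau': array([-6.25927078e-04, -4.17603564e+01, -3.59935069e+01,  7.73367751e-02,
        4.92534391e-02, -1.75303944e-04]), 'ee_pos': array([6.49353176e-01, 2.41887648e-05, 2.13377487e-01]), 'tcp_rot': array([-1.79990800e+02,  1.18006572e-01, -1.07957925e-03]), 'ft_force': array([ 0.6901648 , -0.09121614,  0.4290777 ]), 'moment': array([0.00113991, 0.08684254, 0.00583523]), 'width': 1.0010453174860323}
0.0188
scene {'camera_matrix': array([[544.30459729,   0.        , 315.98536183],
       [  0.        , 544.30459729, 234.50421482],
       [  0.        ,   0.        ,   1.        ]]), 'dist': array([0.049802, 0.      , 0.      , 0.      , 0.      ]), 'xyz': array([ 1.36651235, -0.61076121,  0.9611076 ]), 'orientation': array([51.55622498,  0.36920806, 52.53401655]), 'shot': 1}
side {'camera_matrix': array([[442.12411107,   0.        , 313.792689
[... 248 characters left out ...]
rientation': array([ 50.57037337,   0.07360655, -33.10492313]), 'shot': 2}
wrist {'camera_matrix': array([[399.83059213,   0.        , 315.12674766],
       [  0.        , 399.83059213, 239.21953303],
       [  0.        ,   0.        ,   1.        ]]), 'dist': array([-0.02549639,  0.        ,  0.        ,  0.        ,  0.        ]), 'hand_eye': array([[ 9.99999503e-01, -9.96961889e-04, -5.01221930e-06,
         7.53531943e-04],
       [-9.65070190e-04, -9.66724512e-01, -2.55817879e-01,
        -7.05463812e-02],
       [ 2.50195241e-04,  2.55817757e-01, -9.66724993e-01,
        -1.69529648e-01],
       [ 0.00000000e+00,  0.00000000e+00,  0.00000000e+00,
         1.00000000e+00]]), 'shot': 3}
```

View pics/a_scene.png

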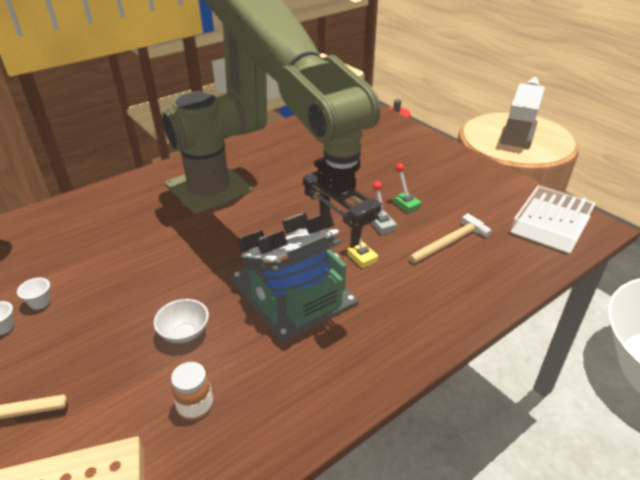

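View pics/a_side.png

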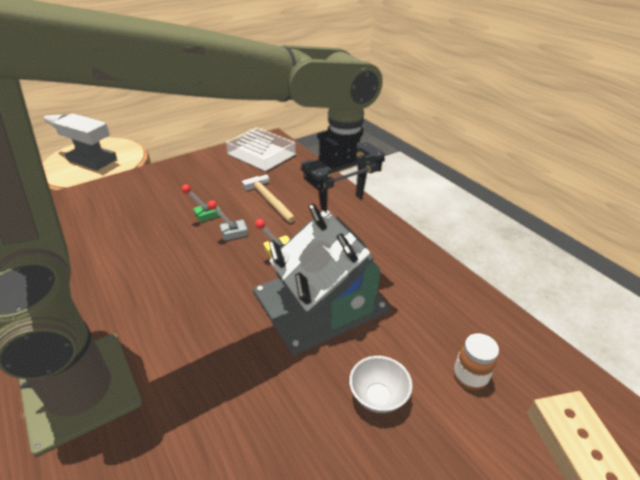

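View pics/a_wrist.png

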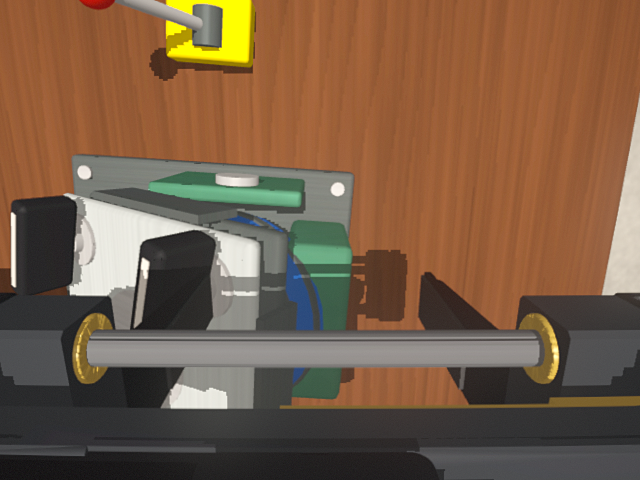

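```bash
cat > h.py <<'E'
from station import env
import cv2, numpy as np
from scipy.spatial.transform import Rotation as Rot
def cam(p, s=None):
    """returns R (cv cam axes in world), t"""
    if "xyz" in p:
        R=Rot.from_euler('xyz',p["orientation"],degrees=True).as_matrix(); t=np.array(p["xyz"])
    else:
        T=np.eye(4);T[:3,:3]=Rot.from_euler('xyz',s["tcp_rot"],degrees=True).as_matrix();T[:3,3]=s["ee_pos"]
        M=T@p["hand_eye"]; R=M[:3,:3];t=M[:3,3]
    return R@np.diag([1,-1,-1.]),t
def proj(p,X,s=None):
    R,t=cam(p,s); X=np.atleast_2d(X)
    rv=cv2.Rodrigues(R.T)[0]
    return cv2.projectPoints(X.astype(float),rv,-R.T@t,p["camera_matrix"],p["dist"])[0][:,0]
def ray(p,uv,s=None):
    R,t=cam(p,s)
    n=cv2.undistortPoints(np.array([[uv]],float),p["camera_matrix"],p["dist"])[0,0]
    d=R@np.array([n[0],n[1],1]); return t,d/np.linalg.norm(d)
def onplane(p,uv,z,s=None):
    t,d=ray(p,uv,s); return t+d*(z-t[2])/d[2]
def tumbler(x,y,yaw):
    T=np.eye(4);T[:3,:3]=Rot.from_euler('z',yaw,degrees=True).as_matrix();T[:3,3]=[x,y,0]; return T
def flange(Tt):
    F=np.eye(4);a=np.radians(32)
    z=np.array([-np.sin(a),0,np.cos(a)]);x=np.array([np.cos(a),0,np.sin(a)])
    F[:3,:3]=np.c_[x,np.cross(z,x),z];F[:3,3]=[0,0,.135]
    return Tt@F
def tf(T,P): return np.atleast_2d(P)@T[:3,:3].T+T[:3,3]
E
python3 - <<'E'
import cv2
a=cv2.imread('pics/a_scene.png'); cv2.imwrite('pics/a_scene_c.png',cv2.resize(a[170:350,220:440],None,fx=3.6,fy=3.3,interpolation=cv2.INTER_CUBIC)[:600,:800])
a=cv2.imread('pics/a_side.png'); cv2.imwrite('pics/a_side_c.png',cv2.resize(a[170:360,170:410],None,fx=3,fy=3,interpolation=cv2.INTER_CUBIC))
E
```

```text
(no output)
```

View pics/a_scene_c.png

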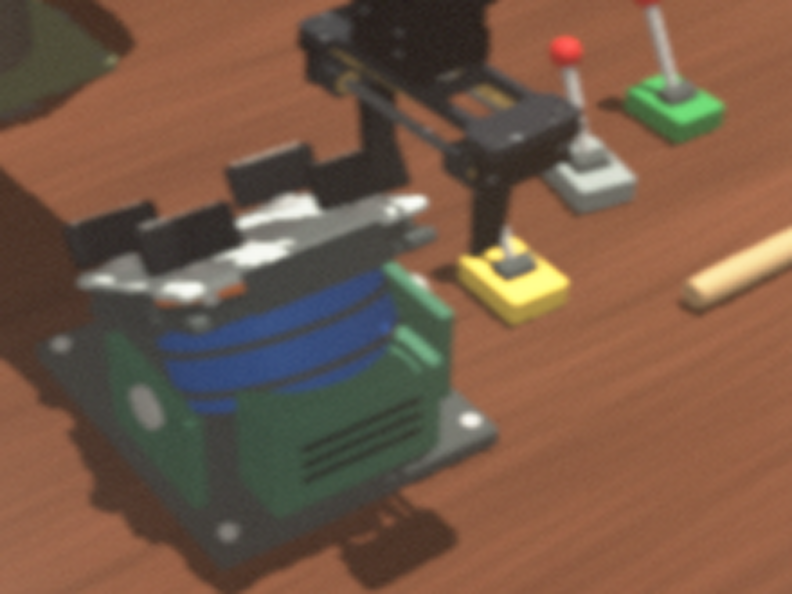

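View pics/a_side_c.png

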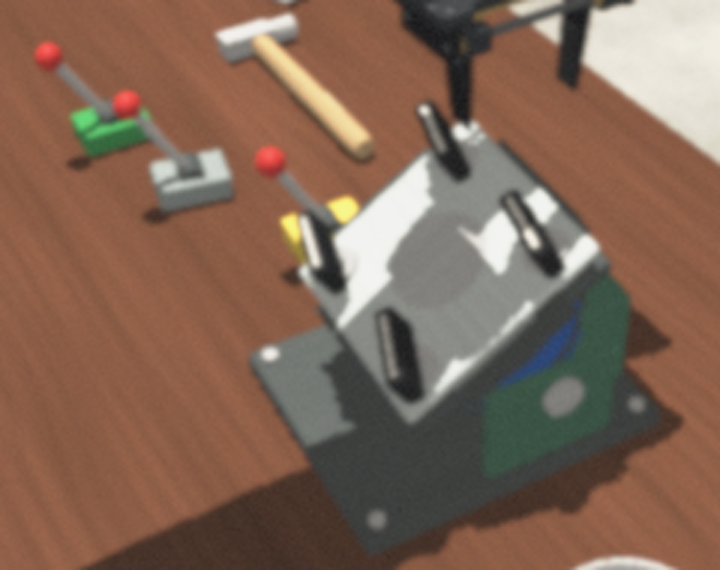

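```bash
cat > fit0.py <<'E'
from h import *
s=env.state()
P={n:env.grab_frame(n) for n in ["scene","side","wrist"]}
obs=[("side",(255.3,288.7),(-130,110,18)),("side",(294,352.7),(-130,-110,18)),("side",(393,310),(130,-110,18)),
("scene",(231.7,276.7),(-130,-110,18)),("scene",(357.3,300.5),(130,110,18)),("scene",(282.5,339),(130,-110,18)),
("wrist",(74,155),(-130,110,18)),("wrist",(353,172),(130,110,18))]
for n,uv,X in obs: print(n,X,onplane(P[n],uv,.018,s).round(4))
from scipy.optimize import least_squares
def res(q,ob=obs):
    T=tumbler(q[0],q[1],q[2]*10); r=[]
    for n,uv,X in ob: r+=list((proj(P[n],tf(T,np.array(X)/1e3),s)[0]-uv)*(0.5 if n=="wrist" else 1))
    return r
o=least_squares(res,[.6,-.1,0],loss='soft_l1',x_scale=[.1,.1,1]); print(o.x*[1,1,10]); print(np.round(o.fun.reshape(-1,2),1))
np.save('tum.npy',o.x*[1,1,10])
T=tumbler(*(o.x*[1,1,10]));F=flange(T)
for n in P:
    im=P[n]["frame"][:,:,::-1].copy(); f=1.
    big=cv2.resize(im,None,fx=3,fy=3,interpolation=cv2.INTER_CUBIC)
    def ln(A,B,c):
        q=proj(P[n],np.array([A,B]),s)*3; cv2.line(big,tuple(np.int32(q[0]+1)),tuple(np.int32(q[1]+1)),c,1,cv2.LINE_AA)
    def box(T,hx,hy,z,c):
        C=tf(T,np.array([[-hx,-hy,z],[hx,-hy,z],[hx,hy,z],[-hx,hy,z]])/1e3)
        for i in range(4): ln(C[i],C[(i+1)%4],c)
    box(T,130,110,18,(0,0,255)); box(F,90,90,0,(255,0,255)); box(F,90,90,22,(0,255,0))
    for a in(-62,62):
        for b in (-62,62): ln(tf(F,[[a/1e3,b/1e3,.022]])[0],tf(F,[[a/1e3,b/1e3,.063]])[0],(0,255,255))
    x0,y0={"scene":(220,170),"side":(200,170),"wrist":(0,100)}[n]
    w,h=(640,380) if n=="wrist" else (230,190)
    cr=big[y0*3:(y0+h)*3,x0*3:(x0+w)*3]; 
    if cr.shape[1]>800: cr=cv2.resize(cr,(780,463))
    cv2.imwrite(f"pics/fit_{n}.png",cr)
E
python3 fit0.py
```

```text
side (-130, 110, 18) [0.4273 0.0425 0.018 ]
side (-130, -110, 18) [ 0.4086 -0.1719  0.018 ]
side (130, -110, 18) [ 0.6642 -0.1953  0.018 ]
scene (-130, -110, 18) [ 0.425  -0.1665  0.018 ]
scene (130, 110, 18) [0.6845 0.0299 0.018 ]
scene (130, -110, 18) [ 0.6727 -0.1813  0.018 ]
wrist (-130, 110, 18) [0.4316 0.0525 0.018 ]
wrist (130, 110, 18) [0.6842 0.0369 0.018 ]
[ 0.54975122 -0.06664977 -3.643436  ]
[[-1.8 -2.1]
 [ 0.8 -2.1]
 [-0.3 -4.3]
 [-3.  -2.3]
 [ 2.1 -0.4]
 [-1.3  0.7]
 [-2.4  0.6]
 [ 1.2  1.1]]
```

View pics/fit_scene.png

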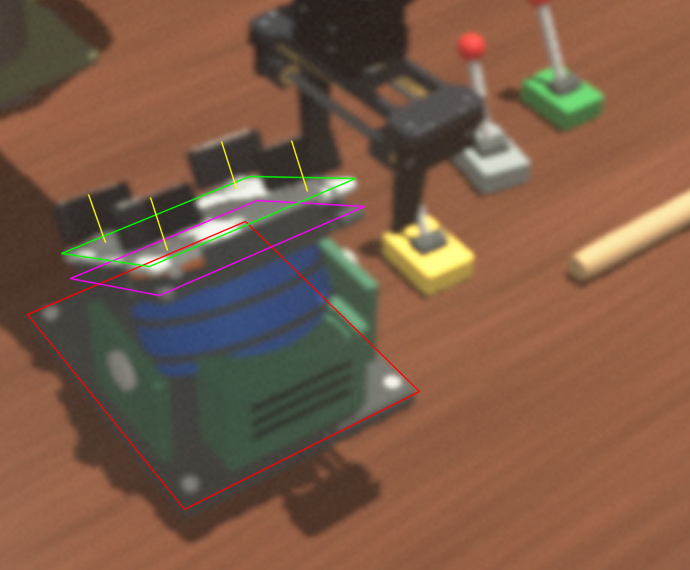

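View pics/fit_side.png

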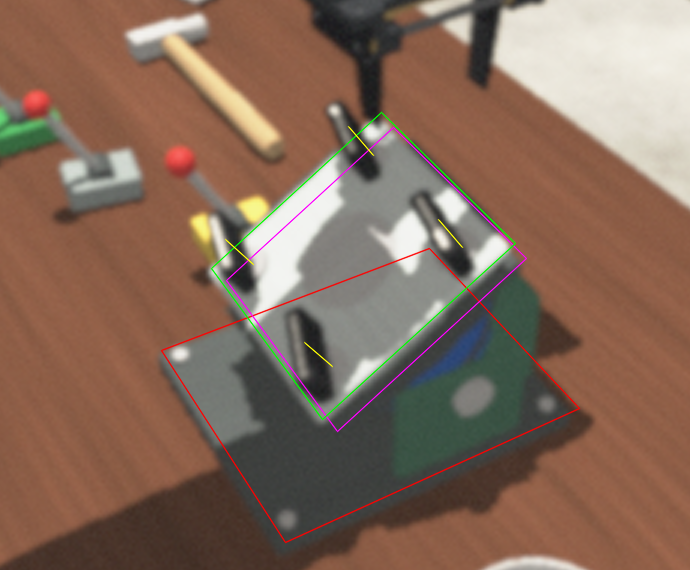

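View pics/fit_wrist.png

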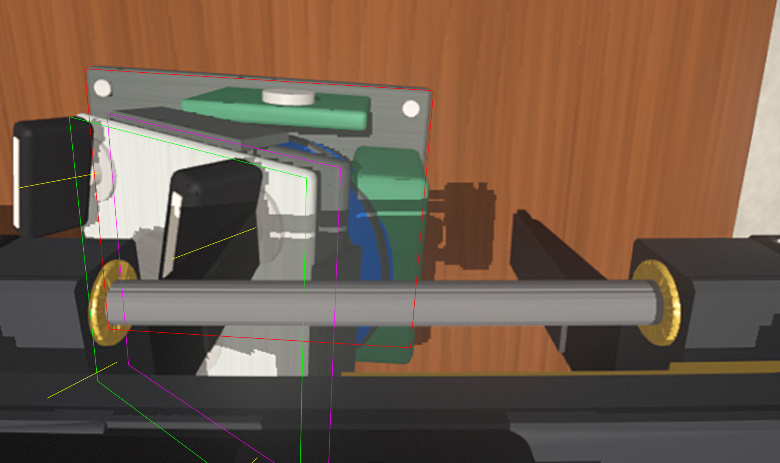

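```bash
cat >> h.py <<'E'
def toolR(F,jaw):
    """tool z=-n, tool x at angle jaw (deg, ccw about n) from cover x"""
    z=-F[:3,2]; a=np.radians(jaw); x=F[:3,0]*np.cos(a)+F[:3,1]*np.sin(a)
    return np.c_[x,np.cross(z,x),z]
def rel(s,pos,R):
    R0=Rot.from_euler('xyz',s["tcp_rot"],degrees=True).as_matrix()
    sh=R0.T@(np.array(pos)-s["ee_pos"])*100; rv=np.degrees(Rot.from_matrix(R0.T@R).as_rotvec())
    return np.r_[sh,rv].round(2)
def getF():
    return flange(tumbler(*np.load('tum.npy')))
E
python3 - <<'E'
from h import *
s=env.state();F=getF();print(F[:3,3])
p=tf(F,[[0,-.05,.16]])[0];print(p,rel(s,p,toolR(F,0)))
E
```

```text
[ 0.54975122 -0.06664977  0.135     ]
[ 0.46195815 -0.11116074  0.2706877 ] [-18.79  11.12  -5.63  -1.02  32.03   3.55]
```

Call:
send_rows(plan=[[1,0,0,-4,0,0,0],[1,-2,1,-8,0,4,0],[1,-6,3,-9,0,10,1],[1,-10,6,-9,0,16,2],[1,-14,8,-8,-0.5,22,2.5],[1,-18.8,11.1,-7,-1,28,3],[1,-18.8,11.1,-5.6,-1,32,3.5],[1,-18.8,11.1,-5.6,-1,32,3.5],[1,-18.8,11.1,-5.6,-1,32,3.5],[1,-18.8,11.1,-5.6,-1,32,3.5]])

```text
time: 1.13
ee_pos: [0.4622, -0.1115, 0.2719]
tcp_rot: [180.0, -32.1, -3.6]
ft_force: [-0.5, 0.0, 0.4]
width: 1.0
```

```bash
cat > look.py <<'E'
import sys
from h import *
import pickle
tag=sys.argv[1]; cams=sys.argv[2:] or ["wrist"]
s=env.state(); print(round(s["time"],2),s["ee_pos"].round(4),s["tcp_rot"].round(2),s["q"].round(1),s["ft_force"].round(1),round(s["width"],3))
D={"s":s}
for c in cams:
    D[c]=env.grab_frame(c); cv2.imwrite(f"pics/{tag}_{c}.png",D[c]["frame"][:,:,::-1])
pickle.dump(D,open(f"{tag}.pkl","wb"))
E
python3 look.py v1 wrist scene side
```

```text
1.13 [ 0.4622 -0.1115  0.2719] [179.95 -32.11  -3.65] [-27.8 -40.5 131.   14.4  60.5 -28. ] [-0.5  0.   0.4] 1.0
```

View pics/v1_wrist.png

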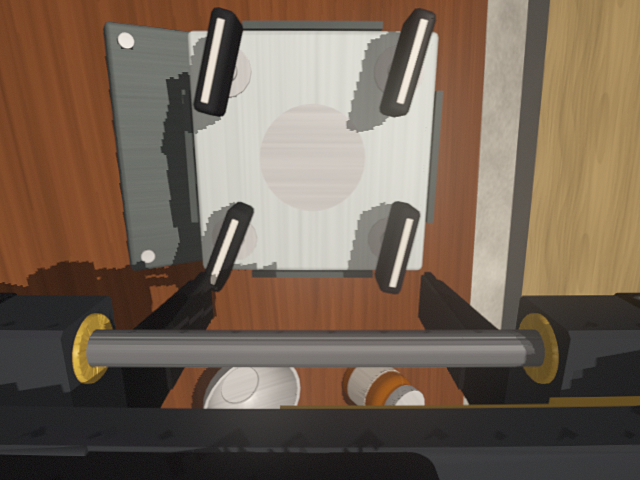

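```bash
cat > wfit.py <<'E'
from h import *
import pickle,sys
K={"nl":(-.062,.062),"fr":(.062,-.062),"nr":(-.062,-.062),"fl":(.062,.062)}
def lines(p,s,F,tops):
    """find white line on top of each knob: returns centre px, endpoints"""
    im=p["frame"]; g=im.min(2).astype(int); out={}
    hsv=cv2.cvtColor(im,cv2.COLOR_RGB2HSV)
    for k,(a,b) in K.items():
        c=proj(p,tf(F,[[a,b,tops[k]]]),s)[0]
        # black body mask near c
        blk=(im.max(2)<70).astype(np.uint8)
        blk=cv2.morphologyEx(blk,cv2.MORPH_CLOSE,np.ones((13,13)))
        wh=((g>150)&(blk>0)).astype(np.uint8)
        n,L,st,cen=cv2.connectedComponentsWithStats(wh,connectivity=8)
        best=None
        for i in range(1,n):
            d=np.linalg.norm(cen[i]-c)
            if st[i,4]>60 and d<45 and (best is None or st[i,4]>best[0]): best=(st[i,4],i)
        if best is None: continue
        ys,xs=np.where(L==best[1]); pts=np.c_[xs,ys].astype(np.float32)
        r=cv2.minAreaRect(pts); bx=cv2.boxPoints(r)
        e=[np.linalg.norm(bx[0]-bx[1]),np.linalg.norm(bx[1]-bx[2])]
        if e[0]>e[1]: ends=((bx[1]+bx[2])/2,(bx[3]+bx[0])/2)
        else: ends=((bx[0]+bx[1])/2,(bx[2]+bx[3])/2)
        out[k]=(np.array(r[0]),ends,max(e),min(e),best[0])
    return out
E
cat > t1.py <<'E'
from wfit import *
D=pickle.load(open('v1.pkl','rb'));p=D["wrist"];s=D["s"];F=getF()
o=lines(p,s,F,{k:.063 for k in K})
for k,v in o.items(): print(k,v[0].round(1),np.round(v[1],1).tolist(),round(v[2],1),round(v[3],1),v[4],proj(p,tf(F,[[*K[k],.063]]),s)[0].round(1))
big=cv2.resize(p["frame"][:300,80:480,::-1],None,fx=2,fy=2,interpolation=cv2.INTER_CUBIC)
for k,v in o.items():
    for e in v[1]: cv2.circle(big,tuple(np.int32((e-[80,0])*2)),3,(0,0,255),1)
for z,c in((0,(255,0,255)),(.022,(0,200,0))):
    C=proj(p,tf(F,[[-.09,-.09,z],[.09,-.09,z],[.09,.09,z],[-.09,.09,z]]),s)
    cv2.polylines(big,[np.int32((C-[80,0])*2)],True,c,1)
cv2.imwrite('pics/t1.png',big)
E
python3 t1.py
```

```text
nl [212.1  60.1] [[220.60000610351562, 18.299999237060547], [203.60000610351562, 101.9000015258789]] 85.3 7.3 617 [213.4  64.8]
fr [396.9 267.5] [[401.8999938964844, 248.39999389648438], [391.8999938964844, 286.5]] 39.3 6.2 244 [401.7 255.4]
nr [224.6 247.5] [[235.0, 219.6999969482422], [214.10000610351562, 275.29998779296875]] 59.3 6.3 373 [224.4 255.3]
fl [419.3  35.5] [[424.0, 19.0], [414.6000061035156, 52.0]] 34.3 7.4 251 [412.5  65. ]
```

View pics/t1.png

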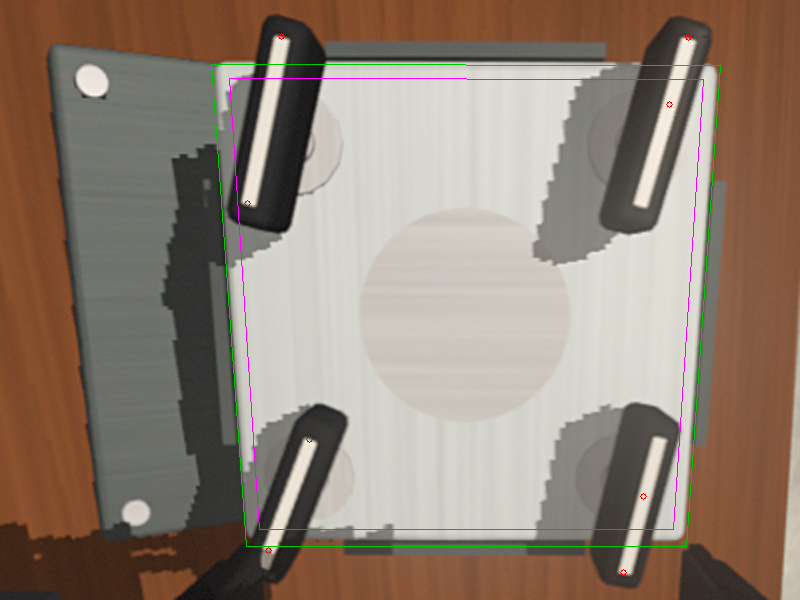

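```bash
cat > t2.py <<'E'
from wfit import *
from scipy.optimize import least_squares
D=pickle.load(open('v1.pkl','rb'));p=D["wrist"];s=D["s"]
U={"nl":((283,33),(248,206)),"fl":((689,37),(640,207)),"nr":((311,437),(264,568)),"fr":((659,437),(624,575))}
C=[((217,66),(-.09,.09)),((718,67),(.09,.09)),((247,541),(-.09,-.09)),((684,541),(.09,-.09))]
w=lambda u:np.array(u)/2+[80,0]
ks=list(K)
def model(q,free):
    T=tumbler(q[0],q[1],q[2]*10); F=flange(T)
    if free: F=F.copy(); F[:3,3]+=F[:3,2]*q[3]; F[:3,:3]=F[:3,:3]@Rot.from_rotvec([q[4],q[5],0]).as_matrix()
    return F
def res(q,free):
    F=model(q,free); L=q[6]; r=[]
    for i,k in enumerate(ks):
        t=q[7+i]; z=.063-.008*t/1.4; a=1.4-t; d=np.array([np.cos(a),np.sin(a),0])
        c=np.array([*K[k],z])
        for sg,u in zip((1,-1),U[k]): r+=list(proj(p,tf(F,c+sg*d*L/2),s)[0]-w(u))
    zc=.022-.008*np.mean(q[7:11])/1.4
    for u,(a,b) in C: r+=list((proj(p,tf(F,[a,b,zc]),s)[0]-w(u))*.6)
    if not free: r+=list(q[3:6]*100)
    return r
t0=np.load('tum.npy')
for free in (False,True):
    o=least_squares(res,np.r_[t0[0],t0[1],t0[2]/10,0,0,0,.056,.1,.1,.1,.1],args=(free,),loss='soft_l1')
    q=o.x; print("xyyaw",q[0].round(4),q[1].round(4),(q[2]*10).round(2),"dz",q[3].round(4),"tilt",np.degrees(q[4:6]).round(2),"L",q[6].round(4),dict(zip(ks,q[7:11].round(3))),"cost",o.cost.round(2))
    print(np.round(np.array(res(q,free))[:24].reshape(-1,2),1).tolist())
    if free: np.save('F.npy',model(q,free))
    else: np.save('tum2.npy',[q[0],q[1],q[2]*10])
F=np.load('F.npy');print(F[:3,3],Rot.from_matrix(F[:3,:3]).as_euler('xyz',degrees=True))
E
python3 t2.py
```

```text
xyyaw 0.5492 -0.0649 -3.93 dz 0.0 tilt [-0.  0.] L 0.0515 {'nl': np.float64(0.092), 'fr': np.float64(0.01), 'nr': np.float64(0.209), 'fl': np.float64(0.072)} cost 5.75
[[0.2, 1.0], [0.5, -0.1], [0.3, -0.7], [0.2, -0.2], [-0.2, 0.1], [-0.3, 0.1], [0.1, 0.1], [-0.0, 0.6], [-1.8, -2.3], [0.7, -1.8], [-1.1, 0.2], [0.2, 0.7]]
xyyaw 0.5495 -0.0652 -3.9 dz -0.0003 tilt [-0.35 -0.37] L 0.0515 {'nl': np.float64(0.09), 'fr': np.float64(0.012), 'nr': np.float64(0.209), 'fl': np.float64(0.073)} cost 5.38
[[0.3, 1.5], [0.8, 0.0], [0.3, -0.8], [0.1, -0.1], [-0.2, -0.1], [-0.3, -0.1], [-0.3, 0.1], [-0.4, 0.5], [-1.3, -1.8], [0.7, -1.6], [-0.9, 0.2], [0.5, 1.0]]
[ 0.54962837 -0.06520508  0.13478727] [ -0.35193465 -32.37231761  -3.90161832]
```

```bash
cat > tgt.py <<'E'
# usage: tgt.py knob t [dz_mm ...]  -> rel rows for TCP at grip depth + dz, jaw aligned with bar at turn t (+ q spec)
import sys
from wfit import *
def F_(): return flange(tumbler(*np.load('tum2.npy')))
def pose(k,t,dz=0,tz=None):
    F=F_(); z=.049-.008*(t if tz is None else tz)/1.4-.0188+.001+dz
    return tf(F,[[*K[k],z]])[0], toolR(F,np.degrees(1.4-t)-90)
def fr(s):
    F=F_(); R0=Rot.from_euler('xyz',s["tcp_rot"],degrees=True).as_matrix()
    pl=(F[:3,:3].T@(s["ee_pos"]-F[:3,3]))*1e3; M=F[:3,:3].T@R0
    jaw=np.degrees(np.arctan2(M[1,0],M[0,0])); return pl.round(1),round(jaw,2),np.degrees(np.arccos(-M[2,2])).round(2)
if __name__=="__main__":
    s=env.state(); print("cover-frame TCP mm, jaw, tilt:",fr(s)," t_equiv=",round(1.4-np.radians(fr(s)[1]+90),3), "time",round(s["time"],2),"w",round(s["width"],3),"F",s["ft_force"].round(1))
    for a in sys.argv[1:]:
        k,t,dz=a.split(","); P,R=pose(k,float(t),float(dz)/1e3); print(a,rel(s,P,R).tolist())
E
python3 tgt.py nl,.09,60 nl,.09,0
```

```text
cover-frame TCP mm, jaw, tilt: (array([  4.5, -51.8, 161.3]), np.float64(0.43), np.float64(0.25))  t_equiv= -0.178 time 1.28 w 1.001 F [ 0.1  0.5 -0.6]
nl,.09,60 [-6.59, -11.4, 7.08, -0.2, -0.15, 15.37]
nl,.09,0 [-6.61, -11.39, 13.08, -0.2, -0.15, 15.37]
```

Call:
send_rows(plan=[[0.6,-1.6,-2.8,1,0,0,4],[0.6,-3.3,-5.7,3.5,0,0,8],[0.6,-5,-8.5,5.5,-0.1,-0.1,12],[0.6,-6.6,-11.4,7.1,-0.2,-0.1,15.4],[0.6,-6.6,-11.4,7.1,-0.2,-0.1,15.4],[0.6,-6.6,-11.4,7.1,-0.2,-0.1,15.4],[0.6,-6.6,-11.4,7.1,-0.2,-0.1,15.4]], grip_force=22)

```text
time: 1.87
ee_pos: [0.4548, 0.0044, 0.1814]
tcp_rot: [-170.8, -31.0, -21.2]
ft_force: [0.2, -0.0, 0.3]
width: 0.612
```

```bash
python3 tgt.py nl,.09,60 nl,.09,0; python3 look.py v2 wrist side
```

```text
cover-frame TCP mm, jaw, tilt: (array([-59.2,  62.7,  91.8]), np.float64(-14.79), np.float64(0.18))  t_equiv= 0.087 time 1.87 w 0.612 F [ 0.2 -0.   0.3]
nl,.09,60 [-0.25, 0.14, 0.11, -0.1, -0.16, 0.15]
nl,.09,0 [-0.27, 0.15, 6.11, -0.1, -0.16, 0.15]
1.87 [0.4548 0.0044 0.1814] [-170.83  -30.98  -21.25] [ -7.5 -42.6 140.6   2.5  49.9  10.2] [ 0.2 -0.   0.3] 0.612
```

View pics/v2_wrist.png

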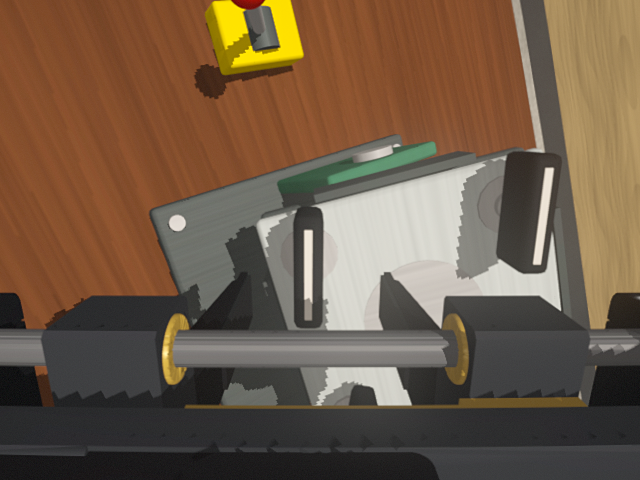

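View pics/v2_side.png

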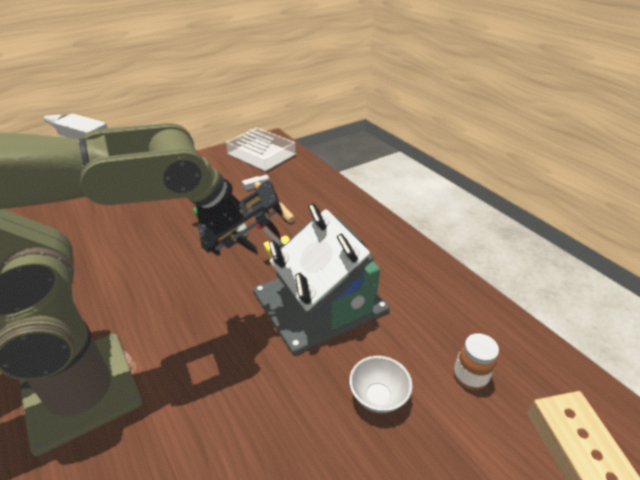

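Call:
send_rows(plan=[[0.6,-0.3,0.1,2,0,0,0],[0.6,-0.3,0.1,4,0,0,0],[0.6,-0.3,0.1,6.1,0,0,0],[0.6,-0.3,0.1,6.1,0,0,0],[0.6,-0.3,0.1,6.1,0,0,0],[0,-0.3,0.1,6.1,0,0,0],[0,-0.3,0.1,6.1,0,0,0],[0,-0.3,0.1,6.1,0,0,0],[0,-0.3,0.1,6.1,0,0,0]], grip_force=22)

```text
time: 2.72
ee_pos: [0.485, 0.0005, 0.1299]
tcp_rot: [-170.8, -31.2, -21.5]
ft_force: [-0.1, -0.1, 0.2]
width: 0.377
```

```bash
python3 tgt.py nl,.7,0 nl,.73,0
```

```text
cover-frame TCP mm, jaw, tilt: (array([-60.8,  60.8,  32. ]), np.float64(-14.98), np.float64(0.37))  t_equiv= 0.091 time 2.72 w 0.377 F [-0.1 -0.1  0.2]
nl,.7,0 [-0.15, -0.08, 0.48, -0.14, -0.35, 34.91]
nl,.73,0 [-0.15, -0.08, 0.5, -0.15, -0.35, 36.63]
```

Call:
send_rows(plan=[[0,0,0,0.05,0,0,0],[0,0,0,0.05,0,0,0],[0,0,0,0.05,0,0,0],[0,0,0,0.05,0,0,0],[0,0,0,0.05,0,0,0],[0,0,0,0.1,0,0,5],[0,-0.1,0,0.16,0,-0.1,10],[0,-0.1,0,0.22,0,-0.2,15],[0,-0.1,-0.1,0.28,-0.1,-0.2,20],[0,-0.1,-0.1,0.34,-0.1,-0.3,25],[0,-0.1,-0.1,0.4,-0.1,-0.3,30],[0,-0.15,-0.1,0.48,-0.1,-0.3,35],[0,-0.15,-0.1,0.48,-0.1,-0.3,35],[0,-0.15,-0.1,0.48,-0.1,-0.3,35]])

```text
time: 3.88
ee_pos: [0.4846, 0.0018, 0.1243]
tcp_rot: [-154.7, -19.8, -58.4]
ft_force: [-19.5, -1.8, 11.4]
width: 0.167
```

```bash
python3 tgt.py nl,.7,0 nl,.7,60; python3 look.py v3 wrist
```

```text
cover-frame TCP mm, jaw, tilt: (array([-64.2,  62.1,  27.5]), np.float64(-49.95), np.float64(0.32))  t_equiv= 0.701 time 3.88 w 0.167 F [-19.5  -1.8  11.4]
nl,.7,0 [0.15, -0.16, 0.03, 0.24, 0.2, -0.06]
nl,.7,60 [0.13, -0.14, -5.97, 0.24, 0.2, -0.06]
3.88 [0.4846 0.0018 0.1243] [-154.71  -19.76  -58.36] [ -7.2 -32.2 140.6   2.6  40.1  45.2] [-19.5  -1.8  11.4] 0.167
```

View pics/v3_wrist.png

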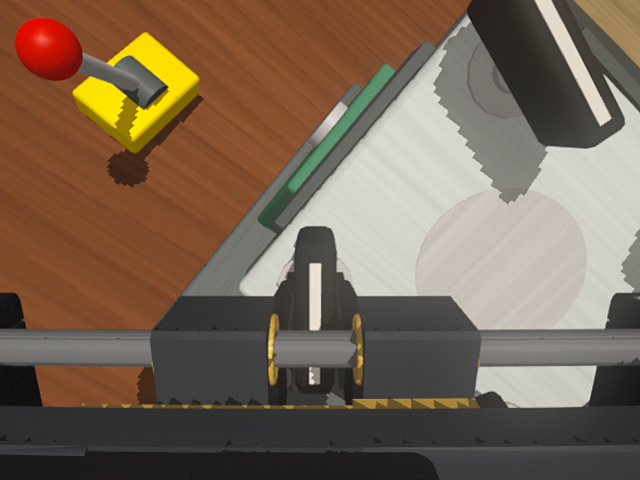

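```bash
python3 tgt.py nl,.7,60 fr,.01,60 fr,.01,75
```

```text
cover-frame TCP mm, jaw, tilt: (array([-64.2,  62.1,  27.5]), np.float64(-49.95), np.float64(0.32))  t_equiv= 0.701 time 3.93 w 0.169 F [-17.7  -1.1  11.3]
nl,.7,60 [0.13, -0.14, -5.97, 0.24, 0.2, -0.05]
fr,.01,60 [17.6, -1.65, -6.43, 0.17, 0.28, -39.59]
fr,.01,75 [17.59, -1.64, -7.93, 0.17, 0.28, -39.59]
```

Call:
send_rows(plan=[[0.6,0,0,-0.1,0,0,0],[0.6,0,0,-0.1,0,0,0],[0.6,0,0,-0.1,0,0,0],[0.6,0,0,-2,0,0,0],[0.6,0.1,-0.1,-5,0.1,0.1,0],[0.6,1,-0.2,-7,0.1,0.1,-4],[0.6,4,-0.5,-7.5,0.1,0.2,-11],[0.6,7.5,-0.8,-7.5,0.1,0.2,-18],[0.6,11,-1.1,-7.5,0.1,0.2,-25],[0.6,14.5,-1.4,-7,0.1,0.2,-32],[0.6,17.6,-1.6,-6.5,0.2,0.3,-38],[0.6,17.6,-1.6,-6.5,0.2,0.3,-39.6],[0.6,17.6,-1.6,-6.5,0.2,0.3,-39.6],[0.6,17.6,-1.6,-6.5,0.2,0.3,-39.6]])

```text
time: 5.1
ee_pos: [0.5484, -0.1274, 0.2448]
tcp_rot: [-173.5, -31.4, -16.2]
ft_force: [-0.0, -0.4, 1.1]
width: 0.603
```

```bash
python3 tgt.py fr,.01,60 fr,.01,0; python3 look.py v4 wrist
```

```text
cover-frame TCP mm, jaw, tilt: (array([ 61.1, -62.4,  91.3]), np.float64(-10.47), np.float64(0.04))  t_equiv= 0.012 time 5.1 w 0.603 F [-0.  -0.4  1.1]
fr,.01,60 [0.08, -0.06, 0.01, -0.02, 0.04, -0.11]
fr,.01,0 [0.08, -0.05, 6.01, -0.02, 0.04, -0.11]
5.1 [ 0.5484 -0.1274  0.2448] [-173.5   -31.37  -16.21] [-24.  -24.9 124.2  13.5  51.1 -15.4] [-0.  -0.4  1.1] 0.603
```

View pics/v4_wrist.png

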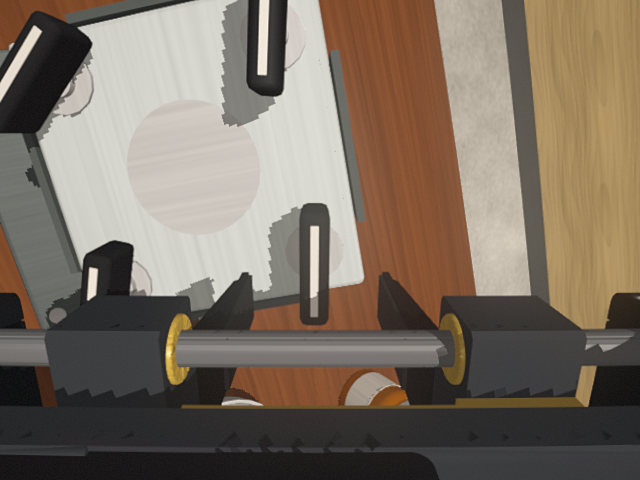

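Call:
send_rows(plan=[[0.42,0.1,0,2.5,0,0,-0.1],[0.42,0.1,0,5,0,0,-0.1],[0.42,0.1,0,6,0,0,-0.1],[0.42,0.1,0,6,0,0,-0.1],[0,0.1,0,6,0,0,-0.1],[0,0.1,0,6,0,0,-0.1],[0,0.1,0,6,0,0,-0.1],[0,0.1,0,6,0,0,-0.1],[0,0.1,0,6,0,0,-0.1],[0,0.1,0,6,0,0,-0.1],[0,0.1,0,6.05,0,0,5],[0,0.1,0,6.1,0,0,10],[0,0.1,0,6.15,0,0,15],[0,0.1,0,6.2,0,0,20],[0,0.1,0,6.25,0,0,25],[0,0.1,0,6.3,0,0,30],[0,0.1,0,6.35,0,0,35],[0,0.1,0,6.4,0,0,39.4],[0,0.1,0,6.4,0,0,39.4],[0,0.1,0,6.4,0,0,39.4]])

```text
time: 6.82
ee_pos: [0.5812, -0.1286, 0.1909]
tcp_rot: [-154.6, -19.7, -58.2]
ft_force: [-12.1, 2.8, 5.2]
width: 0.165
```

```bash
python3 tgt.py fr,.7,0 fr,.7,75 nr,.21,75 nr,.21,60; python3 look.py v5 wrist
```

```text
cover-frame TCP mm, jaw, tilt: (array([ 60.4, -61.4,  28.2]), np.float64(-49.84), np.float64(0.28))  t_equiv= 0.699 time 6.82 w 0.165 F [-12.1   2.8   5.2]
fr,.7,0 [0.15, -0.09, 0.09, 0.1, 0.27, 0.06]
fr,.7,75 [0.11, -0.07, -7.41, 0.1, 0.27, 0.06]
nr,.21,75 [-7.88, 9.4, -7.63, 0.03, 0.28, -28.02]
nr,.21,60 [-7.88, 9.4, -6.13, 0.03, 0.28, -28.02]
6.82 [ 0.5812 -0.1286  0.1909] [-154.61  -19.75  -58.21] [-22.5 -17.3 123.9  14.2  43.9  23.6] [-12.1   2.8   5.2] 0.165
```

View pics/v5_wrist.png

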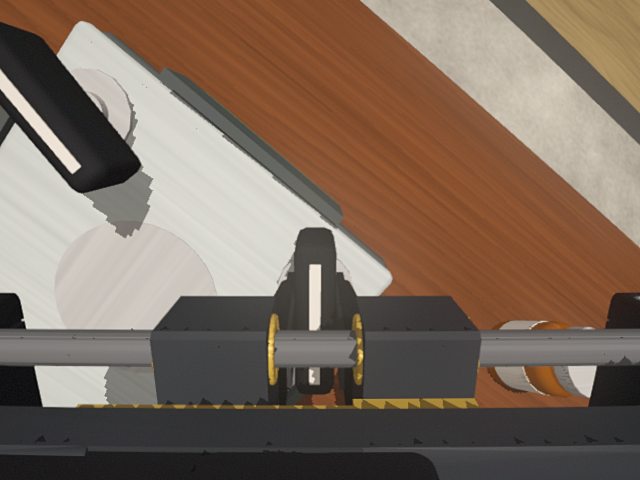

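Call:
send_rows(plan=[[0.42,0,0,0,0,0,0],[0.42,0,0,0,0,0,0],[0.42,0,0,-0.2,0,0,0],[0.42,0,0,-3,0,0,0],[0.42,0,0,-6,0,0.1,0],[0.42,-0.5,0.6,-7.3,0,0.1,-4],[0.42,-3,3.5,-7.3,0,0.2,-11],[0.42,-5.5,6.5,-7,0,0.2,-18],[0.42,-7.9,9.4,-6.5,0,0.3,-25],[0.42,-7.9,9.4,-6.1,0,0.3,-28],[0.42,-7.9,9.4,-6.1,0,0.3,-28],[0.42,-7.9,9.4,-6.1,0,0.3,-28]])

```text
time: 7.87
ee_pos: [0.4455, -0.1201, 0.1794]
tcp_rot: [-166.9, -29.6, -29.4]
ft_force: [-0.8, 0.5, 0.6]
width: 0.421
```

```bash
python3 tgt.py nr,.21,60 nr,.21,0; python3 look.py v6 wrist
```

```text
cover-frame TCP mm, jaw, tilt: (array([-61. , -62.2,  90.5]), np.float64(-21.93), np.float64(0.17))  t_equiv= 0.212 time 7.87 w 0.421 F [-0.8  0.5  0.6]
nr,.21,60 [-0.1, 0.02, 0.05, 0.04, -0.16, -0.11]
nr,.21,0 [-0.12, 0.01, 6.05, 0.04, -0.16, -0.11]
7.87 [ 0.4455 -0.1201  0.1794] [-166.88  -29.6   -29.36] [-30.5 -40.3 139.6  17.3  52.6 -11.8] [-0.8  0.5  0.6] 0.421
```

View pics/v6_wrist.png

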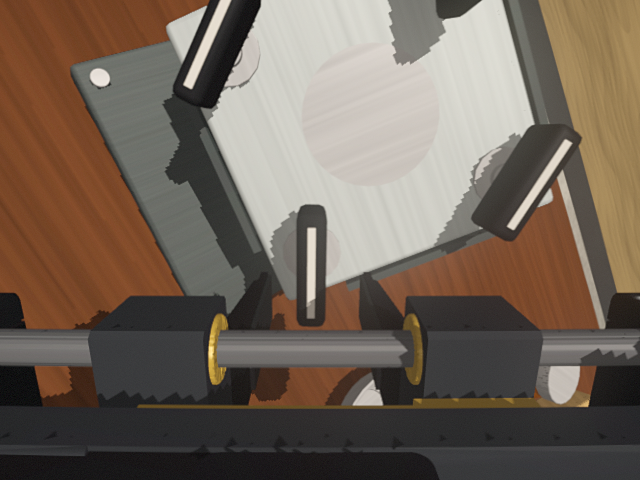

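Call:
send_rows(plan=[[0.42,-0.1,0,2.5,0,-0.1,-0.1],[0.42,-0.1,0,5,0,-0.1,-0.1],[0.42,-0.1,0,6,0,-0.1,-0.1],[0.42,-0.1,0,6,0,-0.1,-0.1],[0,-0.1,0,6,0,-0.1,-0.1],[0,-0.1,0,6,0,-0.1,-0.1],[0,-0.1,0,6,0,-0.1,-0.1],[0,-0.1,0,6,0,-0.1,-0.1],[0,-0.1,0,6,0,-0.1,-0.1],[0,-0.1,0,6,0,-0.1,-0.1],[0,-0.1,0,6.05,0,-0.1,5],[0,-0.1,0,6.1,0,-0.1,10],[0,-0.1,0,6.15,0,-0.1,15],[0,-0.1,0,6.2,0,-0.1,20],[0,-0.1,0,6.25,0,-0.1,25],[0,-0.1,0,6.3,0,-0.1,28],[0,-0.1,0,6.3,0,-0.1,28],[0,-0.1,0,6.3,0,-0.1,28]])

```text
time: 9.42
ee_pos: [0.4768, -0.121, 0.1258]
tcp_rot: [-154.6, -19.7, -58.3]
ft_force: [-14.7, 4.5, 5.3]
width: 0.164
```

```bash
python3 tgt.py nr,.7,0 nr,.7,75 fl,.07,75 fl,.07,60
```

```text
cover-frame TCP mm, jaw, tilt: (array([-62.9, -60.9,  28.4]), np.float64(-49.88), np.float64(0.27))  t_equiv= 0.7 time 9.42 w 0.164 F [-14.7   4.5   5.3]
nr,.7,0 [0.14, 0.0, 0.12, 0.09, 0.26, 0.02]
nr,.7,75 [0.1, 0.01, -7.38, 0.09, 0.26, 0.02]
fl,.07,75 [-1.39, -17.46, -7.76, 0.0, 0.28, -36.08]
fl,.07,60 [-1.38, -17.46, -6.26, 0.0, 0.28, -36.08]
```

Call:
send_rows(plan=[[0.42,0,0,0,0,0,0],[0.42,0,0,0,0,0,0],[0.42,0,0,-0.2,0,0,0],[0.42,0,0,-3,0,0,0],[0.42,0,0,-6,0,0.1,0],[0.42,-0.1,-0.8,-7.5,0,0.1,-4],[0.42,-0.3,-4,-7.7,0,0.2,-11],[0.42,-0.6,-7.5,-7.7,0,0.2,-18],[0.42,-0.9,-11,-7.7,0,0.2,-25],[0.42,-1.1,-14.5,-7.2,0,0.3,-32],[0.42,-1.4,-17.4,-6.3,0,0.3,-36.1],[0.42,-1.4,-17.4,-6.3,0,0.3,-36.1],[0.42,-1.4,-17.4,-6.3,0,0.3,-36.1],[0.42,-1.4,-17.4,-6.3,0,0.3,-36.1]])

```text
time: 10.58
ee_pos: [0.5568, -0.0036, 0.2448]
tcp_rot: [-171.5, -31.0, -20.1]
ft_force: [-0.5, -0.2, -0.4]
width: 0.419
```

```bash
python3 tgt.py fl,.07,60 fl,.07,0; python3 look.py v7 wrist
```

```text
cover-frame TCP mm, jaw, tilt: (array([61.1, 61.6, 91.2]), np.float64(-13.8), np.float64(0.02))  t_equiv= 0.07 time 10.58 w 0.419 F [-0.5 -0.2 -0.4]
fl,.07,60 [0.08, -0.06, 0.04, 0.02, 0.0, -0.0]
fl,.07,0 [0.08, -0.06, 6.04, 0.02, 0.0, -0.0]
10.58 [ 0.5568 -0.0036  0.2448] [-171.54  -30.97  -20.08] [ -6.6 -26.3 125.1   1.9  49.2  10.3] [-0.5 -0.2 -0.4] 0.419
```

View pics/v7_wrist.png

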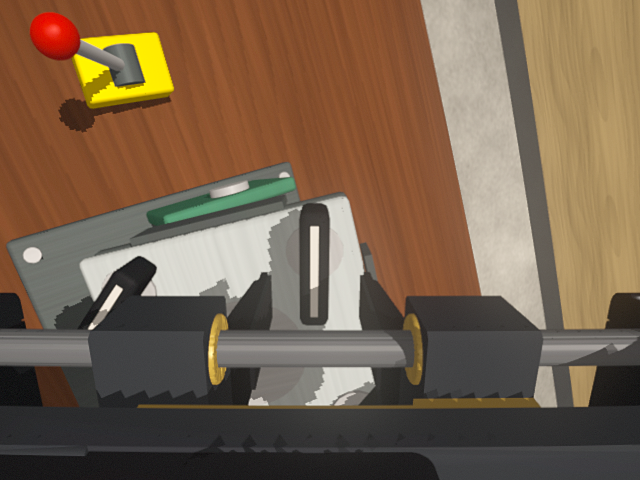

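Call:
send_rows(plan=[[0.42,0.1,0,2.5,0,0,0],[0.42,0.1,0,5,0,0,0],[0.42,0.1,0,6,0,0,0],[0.42,0.1,0,6,0,0,0],[0,0.1,0,6,0,0,0],[0,0.1,0,6,0,0,0],[0,0.1,0,6,0,0,0],[0,0.1,0,6,0,0,0],[0,0.1,0,6,0,0,0],[0,0.1,0,6,0,0,0],[0,0.1,0,6.05,0,0,5],[0,0.1,0,6.1,0,0,10],[0,0.1,0,6.15,0,0,15],[0,0.1,0,6.2,0,0,20],[0,0.1,0,6.25,0,0,25],[0,0.1,0,6.3,0,0,30],[0,0.1,0,6.35,0,0,36],[0,0.1,0,6.35,0,0,36.1],[0,0.1,0,6.35,0,0,36.1]])

```text
time: 12.22
ee_pos: [0.5888, -0.0056, 0.1906]
tcp_rot: [-154.7, -19.7, -58.4]
ft_force: [-12.8, 2.9, 5.3]
width: 0.165
```

```bash
python3 - <<'E'
from tgt import *
s=env.state(); print(fr(s)); F=F_()
p=tf(F,[[0.01,-.05,.17]])[0]; print(rel(s,p,toolR(F,-20)))
E
python3 tgt.py fl,.7,75 nl,.7,75 nl,.7,60
```

```text
(array([59.6, 61.8, 28.4]), np.float64(-49.98), np.float64(0.33))
[  5.31  11.04 -14.15   0.14   0.3  -29.98]
cover-frame TCP mm, jaw, tilt: (array([59.6, 61.8, 28.4]), np.float64(-49.98), np.float64(0.33))  t_equiv= 0.702 time 12.22 w 0.165 F [-12.8   2.9   5.3]
fl,.7,75 [0.11, -0.17, -7.38, 0.21, 0.25, -0.09]
nl,.7,75 [-7.86, 9.33, -7.31, 0.21, 0.25, -0.09]
nl,.7,60 [-7.86, 9.32, -5.81, 0.21, 0.25, -0.09]
```

Call:
send_rows(plan=[[0.42,0,0,0,0,0,0],[0.42,0,0,0,0,0,0],[0.42,0,0,-0.2,0,0,0],[0.42,0,0,-3,0,0,0],[0.42,0.5,1,-6,0,0.1,-7],[0.42,1.5,3,-9,0,0.1,-14],[0.42,2.5,5,-12,0,0.1,-21],[0.42,4,8,-14,0,0.2,-28],[0.42,5.3,11,-14.2,0,0.3,-35],[0.42,5.3,11,-14.2,0,0.3,-42],[0.42,5.3,11,-14.2,0,0.3,-50],[0.42,5.3,11,-14.2,0,0.3,-50],[0.42,5.3,11,-14.2,0,0.3,-50]])

```text
time: 13.3
ee_pos: [0.4641, -0.1095, 0.2858]
tcp_rot: [179.8, -32.0, -3.9]
ft_force: [-0.3, 0.8, -0.6]
width: 0.422
```

```bash
python3 look.py v8 wrist side
python3 - <<'E'
import cv2
a=cv2.imread('pics/v8_wrist.png'); cv2.imwrite('pics/v8_c.png',cv2.resize(a[:300,80:480],None,fx=2,fy=2,interpolation=cv2.INTER_CUBIC))
E
python3 tgt.py nl,.7,75 nl,.7,60
```

```text
13.3 [ 0.4641 -0.1095  0.2858] [179.82 -32.02  -3.86] [-27.1 -40.4 129.6  13.6  61.5 -26.5] [-0.3  0.8 -0.6] 0.422
cover-frame TCP mm, jaw, tilt: (array([ 10.6, -49.8, 171. ]), np.float64(-0.11), np.float64(0.09))  t_equiv= -0.169 time 13.4 w 0.421 F [0.2 0.7 0.4]
nl,.7,75 [-7.28, -11.18, 6.86, 0.09, -0.03, 49.78]
nl,.7,60 [-7.28, -11.18, 8.36, 0.09, -0.03, 49.78]
```

View pics/v8_c.png

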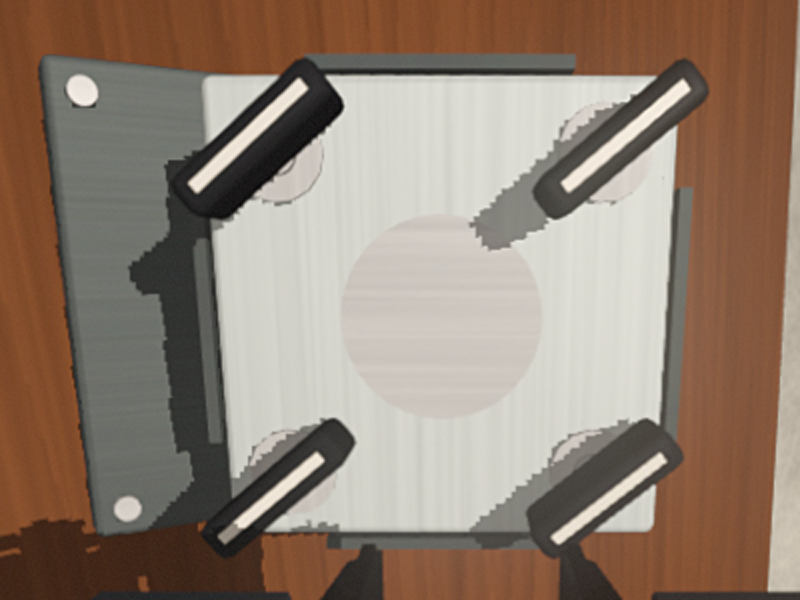

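```bash
sed -e "s/v1.pkl/v8.pkl/" -e 's/^U=.*/U={"nl":((304,82),(191,190)),"fl":((686,84),(563,189)),"nr":((322,455),(222,540)),"fr":((664,457),(553,540))}/' -e 's/^C=.*/C=[((203,76),(-.09,.09)),((231,532),(-.09,-.09)),((654,532),(.09,-.09))]/' -e "s/F.npy/F8.npy/;s/tum2.npy/tum8.npy/" -e "s/\[:24\]//" t2.py > t8.py; python3 t8.py
```

```text
xyyaw 0.5487 -0.065 -3.83 dz 0.0 tilt [-0.  0.] L 0.0509 {'nl': np.float64(0.702), 'fr': np.float64(0.722), 'nr': np.float64(0.706), 'fl': np.float64(0.707)} cost 3.26Traceback (most recent call last):
  File "t8.py", line 26, in <module>
    print(np.round(np.array(res(q,free)).reshape(-1,2),1).tolist())
                   ~~~~~~~~~~~~~~~~~~~~~~~~~~~~~^^^^^^
ValueError: cannot reshape array of size 25 into shape (2)
```

Call:
send_rows(plan=[[0.42,-1.5,-2.2,1,0,0,7],[0.42,-3,-4.5,2.5,0,0,14],[0.42,-4.5,-6.7,4,0,0,21],[0.42,-6,-9,5.5,0,0,28],[0.42,-7.3,-11.2,7,0.1,0,35],[0.42,-7.3,-11.2,7.5,0.1,0,42],[0.42,-7.3,-11.2,8,0.1,0,49],[0.42,-7.3,-11.2,8.4,0.1,0,49.8],[0.42,-7.3,-11.2,8.4,0.1,0,49.8],[0.42,-7.3,-11.2,8.4,0.1,0,49.8]])

```text
time: 14.23
ee_pos: [0.4549, 0.0043, 0.1756]
tcp_rot: [-154.5, -20.0, -58.3]
ft_force: [0.0, 0.8, 0.3]
width: 0.418
```

```bash
python3 tgt.py nl,.7,60 nl,.7,0; python3 look.py v9 wrist
```

```text
cover-frame TCP mm, jaw, tilt: (array([-62.3,  62.6,  86.7]), np.float64(-49.84), np.float64(0.02))  t_equiv= 0.699 time 14.23 w 0.418 F [0.  0.8 0.3]
nl,.7,60 [0.06, 0.01, -0.05, -0.02, 0.01, 0.05]
nl,.7,0 [0.06, 0.02, 5.95, -0.02, 0.01, 0.05]
14.23 [0.4549 0.0043 0.1756] [-154.46  -19.98  -58.33] [ -7.4 -42.1 140.9   2.5  49.3  45.2] [0.  0.8 0.3] 0.418
```

View pics/v9_wrist.png

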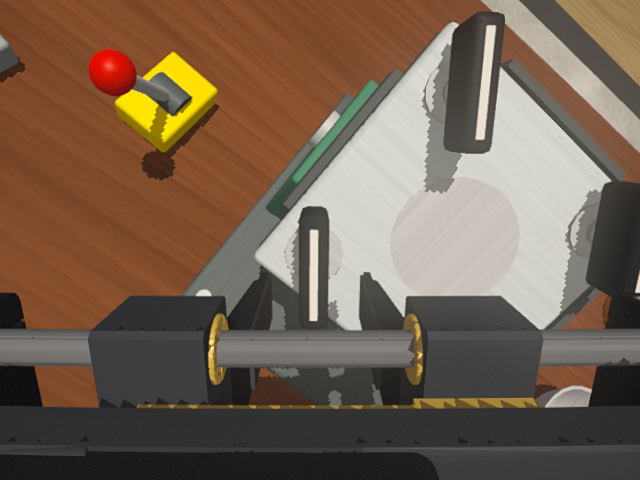

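Call:
send_rows(plan=[[0.42,0.1,0,2.5,0,0,0],[0.42,0.1,0,5,0,0,0],[0.42,0.1,0,5.9,0,0,0],[0.42,0.1,0,5.9,0,0,0],[0,0.1,0,5.9,0,0,0],[0,0.1,0,5.9,0,0,0],[0,0.1,0,5.9,0,0,0],[0,0.1,0,5.9,0,0,0],[0,0.1,0,5.9,0,0,0],[0,0.1,0,5.9,0,0,0],[0,0.1,0,5.95,0,0,5.5],[0,0.1,0,6,0,0,11],[0,0.1,0,6.05,0,0,16.5],[0,0.1,0,6.1,0,0,22],[0,0.1,0,6.15,0,0,27.5],[0,0.1,0,6.2,0,0,33],[0,0.1,0,6.25,0,0,38.5],[0,0.1,0,6.3,0,0,42],[0,0.1,0,6.3,0,0,43.6],[0,0.1,0,6.3,0,0,43.6]])

```text
time: 15.95
ee_pos: [0.4879, 0.0024, 0.1233]
tcp_rot: [-148.1, 1.9, -96.7]
ft_force: [-9.7, 7.1, 6.2]
width: 0.17
```

```bash
python3 tgt.py nl,1.4,0 nl,1.4,75 fr,.71,75 fr,.71,60; python3 -c "
from h import *
print(env.state()['moment'])"; python3 look.py v10 wrist
```

```text
cover-frame TCP mm, jaw, tilt: (array([-61.9,  62.9,  24.9]), np.float64(-93.41), np.float64(0.17))  t_equiv= 1.46 time 15.95 w 0.17 F [-9.7  7.1  6.2]
nl,1.4,0 [0.09, 0.0, 0.17, 0.09, 0.14, -3.41]
nl,1.4,75 [0.08, 0.02, -7.33, 0.09, 0.14, -3.41]
fr,.71,75 [11.72, -13.1, -7.77, 0.04, 0.17, -42.94]
fr,.71,60 [11.72, -13.1, -6.27, 0.04, 0.17, -42.94]
[0.89019798 1.34545514 1.20639585]
15.95 [0.4879 0.0024 0.1233] [-148.14    1.92  -96.75] [ -7.1 -31.6 140.4   2.9  39.4  88.5] [-9.7  7.1  6.2] 0.17
```

View pics/v10_wrist.png

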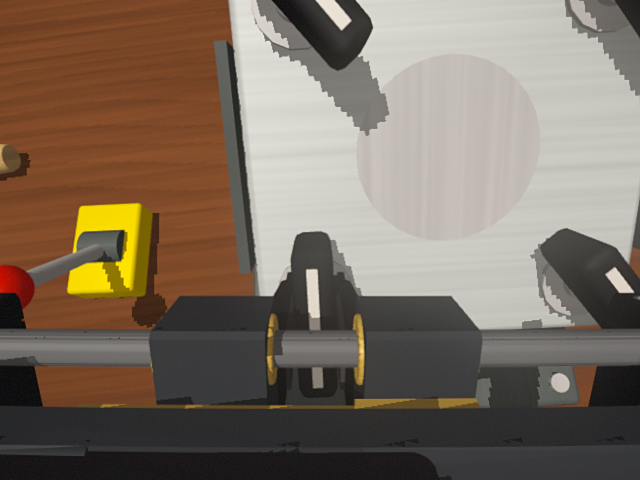

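Call:
send_rows(plan=[[0.42,0,0,0,0,0,0],[0.42,0,0,0,0,0,0],[0.42,0,0,-0.2,0,0,0],[0.42,0,0,-3,0,0,0],[0.42,0.1,0,-6,0,0.1,0],[0.42,1,-1,-7.6,0,0.1,-5],[0.42,3.5,-3.5,-7.6,0,0.1,-12],[0.42,6,-6.5,-7.6,0,0.2,-19],[0.42,8.5,-9.5,-7.6,0,0.2,-26],[0.42,11,-12,-7.3,0,0.2,-33],[0.42,11.7,-13.1,-6.5,0,0.2,-40],[0.42,11.7,-13.1,-6.3,0,0.2,-42.9],[0.42,11.7,-13.1,-6.3,0,0.2,-42.9],[0.42,11.7,-13.1,-6.3,0,0.2,-42.9]])

```text
time: 17.17
ee_pos: [0.551, -0.1272, 0.2418]
tcp_rot: [-154.3, -19.6, -59.1]
ft_force: [-0.1, -0.3, 0.1]
width: 0.42
```

```bash
python3 tgt.py fr,.71,60 fr,.71,0; python3 look.py v11 wrist
```

```text
cover-frame TCP mm, jaw, tilt: (array([ 61.8, -62. ,  87.3]), np.float64(-50.65), np.float64(0.08))  t_equiv= 0.713 time 17.17 w 0.42 F [-0.1 -0.3  0.1]
fr,.71,60 [0.01, -0.02, 0.02, 0.08, -0.0, -0.18]
fr,.71,0 [0.01, -0.03, 6.02, 0.08, -0.0, -0.18]
17.17 [ 0.551  -0.1272  0.2418] [-154.29  -19.64  -59.11] [-23.8 -24.4 124.2  13.4  50.6  25. ] [-0.1 -0.3  0.1] 0.42
```

View pics/v11_wrist.png

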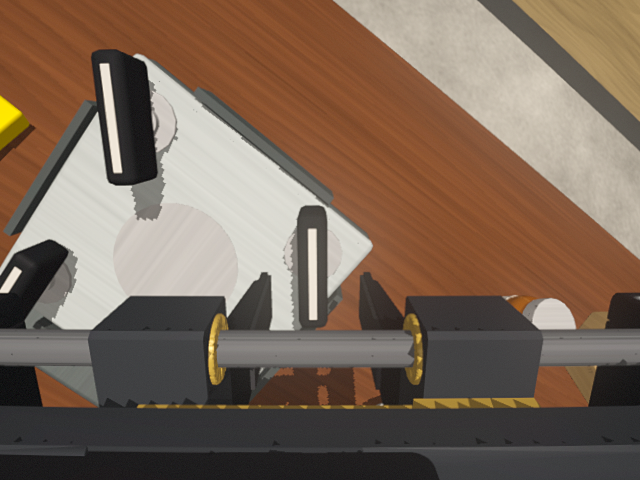

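Call:
send_rows(plan=[[0.42,0,0,2.5,0,0,0],[0.42,0,0,5,0,0,0],[0.42,0,0,6,0,0,0],[0.42,0,0,6,0,0,0],[0,0,0,6,0,0,0],[0,0,0,6,0,0,0],[0,0,0,6,0,0,0],[0,0,0,6,0,0,0],[0,0,0,6,0,0,0],[0,0,0,6,0,0,0],[0,0,0,6.05,0,0,5.5],[0,0,0,6.1,0,0,11],[0,0,0,6.15,0,0,16.5],[0,0,0,6.2,0,0,22],[0,0,0,6.25,0,0,27.5],[0,0,0,6.3,0,0,33],[0,0,0,6.35,0,0,38.5],[0,0,0,6.4,0,0,42],[0,0,0,6.4,0,0,43.2],[0,0,0,6.4,0,0,43.2]])

```text
time: 18.88
ee_pos: [0.5842, -0.1284, 0.1885]
tcp_rot: [-148.1, 2.0, -97.1]
ft_force: [-5.4, 4.2, 4.6]
width: 0.172
```

```bash
python3 tgt.py fr,1.4,0 fr,1.4,75 nr,.706,75 nr,.706,60; python3 -c "
from h import *
print(env.state()['moment'])"; python3 look.py v12 wrist
```

```text
cover-frame TCP mm, jaw, tilt: (array([ 61.7, -61. ,  24.5]), np.float64(-93.7), np.float64(0.09))  t_equiv= 1.465 time 18.88 w 0.172 F [-5.4  4.2  4.6]
fr,1.4,0 [0.1, -0.04, 0.13, 0.09, 0.01, -3.7]
fr,1.4,75 [0.1, -0.03, -7.37, 0.09, 0.01, -3.7]
nr,.706,75 [0.9, 12.35, -7.75, 0.08, 0.04, -43.47]
nr,.706,60 [0.9, 12.35, -6.25, 0.08, 0.04, -43.47]
[0.3444157  0.95244143 0.86789358]
18.88 [ 0.5842 -0.1284  0.1885] [-148.15    1.97  -97.06] [-22.2 -16.9 123.8  14.   43.3  67.7] [-5.4  4.2  4.6] 0.172
```

View pics/v12_wrist.png

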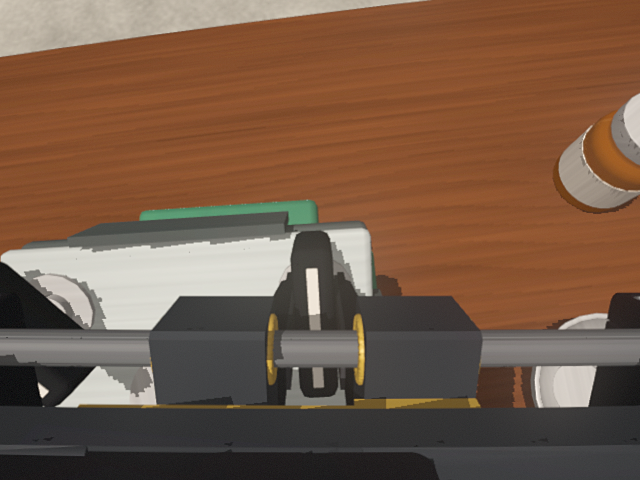

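Call:
send_rows(plan=[[0.42,0,0,0,0,0,0],[0.42,0,0,0,0,0,0],[0.42,0,0,-0.2,0,0,0],[0.42,0,0,-3,0,0,0],[0.42,0,0,-6,0,0,0],[0.42,0.1,1,-7.6,0,0,-5],[0.42,0.3,4,-7.6,0,0,-12],[0.42,0.5,7,-7.6,0,0,-19],[0.42,0.7,10,-7.4,0,0,-26],[0.42,0.9,12.3,-7,0,0,-33],[0.42,0.9,12.3,-6.5,0.1,0,-40],[0.42,0.9,12.3,-6.3,0.1,0,-43.5],[0.42,0.9,12.3,-6.3,0.1,0,-43.5],[0.42,0.9,12.3,-6.3,0.1,0,-43.5]])

```text
time: 20.1
ee_pos: [0.4465, -0.1203, 0.1772]
tcp_rot: [-154.3, -19.8, -58.8]
ft_force: [0.4, 0.4, 0.4]
width: 0.422
```

```bash
python3 tgt.py nr,.706,60 nr,.706,0; python3 look.py v13 wrist
```

```text
cover-frame TCP mm, jaw, tilt: (array([-61.3, -62.3,  88. ]), np.float64(-50.28), np.float64(0.04))  t_equiv= 0.707 time 20.1 w 0.422 F [0.4 0.4 0.4]
nr,.706,60 [-0.07, 0.04, 0.08, -0.04, -0.01, -0.04]
nr,.706,0 [-0.07, 0.04, 6.08, -0.04, -0.01, -0.04]
20.1 [ 0.4465 -0.1203  0.1772] [-154.28  -19.8   -58.76] [-30.5 -39.8 139.6  17.5  52.3  16.4] [0.4 0.4 0.4] 0.422
```

View pics/v13_wrist.png

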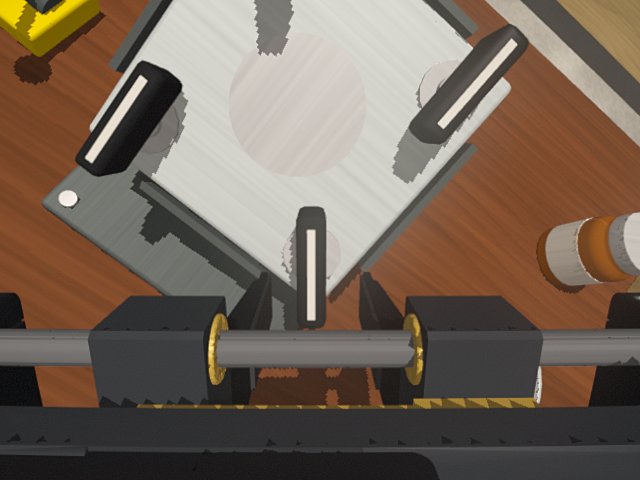

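Call:
send_rows(plan=[[0.42,-0.1,0,2.5,0,0,0],[0.42,-0.1,0,5,0,0,0],[0.42,-0.1,0,6,0,0,0],[0.42,-0.1,0,6,0,0,0],[0,-0.1,0,6,0,0,0],[0,-0.1,0,6,0,0,0],[0,-0.1,0,6,0,0,0],[0,-0.1,0,6,0,0,0],[0,-0.1,0,6,0,0,0],[0,-0.1,0,6,0,0,0],[0,-0.1,0,6.05,0,0,5.5],[0,-0.1,0,6.1,0,0,11],[0,-0.1,0,6.15,0,0,16.5],[0,-0.1,0,6.2,0,0,22],[0,-0.1,0,6.25,0,0,27.5],[0,-0.1,0,6.3,0,0,33],[0,-0.1,0,6.35,0,0,38.5],[0,-0.1,0,6.4,0,0,42],[0,-0.1,0,6.4,0,0,43.3],[0,-0.1,0,6.4,0,0,43.3]])

```text
time: 21.82
ee_pos: [0.4797, -0.1213, 0.1234]
tcp_rot: [-148.1, 1.9, -96.8]
ft_force: [-5.6, 3.1, 3.0]
width: 0.175
```

```bash
python3 tgt.py nr,1.4,0 nr,1.4,75 fl,.707,75 fl,.707,60; python3 look.py v14 wrist
```

```text
cover-frame TCP mm, jaw, tilt: (array([-61.6, -61. ,  24.9]), np.float64(-93.46), np.float64(0.07))  t_equiv= 1.46 time 21.82 w 0.175 F [-5.6  3.1  3. ]
nr,1.4,0 [0.1, 0.03, 0.17, 0.0, 0.07, -3.46]
nr,1.4,75 [0.09, 0.03, -7.33, 0.0, 0.07, -3.46]
fl,.707,75 [-13.04, -11.6, -7.71, -0.02, 0.07, -43.16]
fl,.707,60 [-13.03, -11.6, -6.21, -0.02, 0.07, -43.16]
21.82 [ 0.4797 -0.1213  0.1234] [-148.05    1.89  -96.82] [-27.8 -29.7 139.2  18.7  42.3  58.8] [-5.6  3.1  3. ] 0.175
```

View pics/v14_wrist.png

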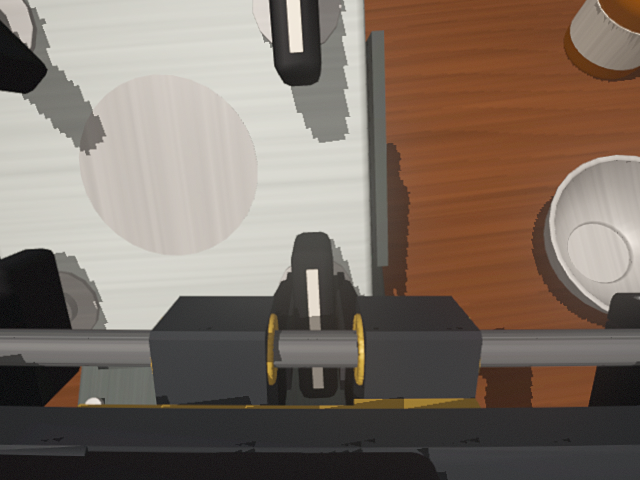

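Call:
send_rows(plan=[[0.42,0,0,0,0,0,0],[0.42,0,0,0,0,0,0],[0.42,0,0,-0.2,0,0,0],[0.42,0,0,-3,0,0,0],[0.42,0,0,-6,0,0,0],[0.42,-1,-1,-7.6,0,0,-5],[0.42,-3.5,-3,-7.6,0,0,-12],[0.42,-6,-5.5,-7.6,0,0,-19],[0.42,-8.5,-8,-7.6,0,0,-26],[0.42,-11,-10,-7.3,0,0,-33],[0.42,-13,-11.6,-6.5,0,0.1,-40],[0.42,-13,-11.6,-6.2,0,0.1,-43.2],[0.42,-13,-11.6,-6.2,0,0.1,-43.2],[0.42,-13,-11.6,-6.2,0,0.1,-43.2]])

```text
time: 23.03
ee_pos: [0.5595, -0.0036, 0.2412]
tcp_rot: [-154.3, -19.8, -58.8]
ft_force: [0.2, -0.0, -0.0]
width: 0.42
```

```bash
python3 tgt.py fl,.707,60 fl,.707,0; python3 look.py v15 wrist
```

```text
cover-frame TCP mm, jaw, tilt: (array([61.5, 61.8, 86.8]), np.float64(-50.31), np.float64(0.03))  t_equiv= 0.707 time 23.03 w 0.42 F [ 0.2 -0.  -0. ]
fl,.707,60 [0.02, -0.05, -0.04, 0.03, 0.01, -0.01]
fl,.707,0 [0.02, -0.05, 5.96, 0.03, 0.01, -0.01]
23.03 [ 0.5595 -0.0036  0.2412] [-154.35  -19.78  -58.78] [ -6.6 -25.7 125.1   1.9  48.7  46.8] [ 0.2 -0.  -0. ] 0.42
```

View pics/v15_wrist.png

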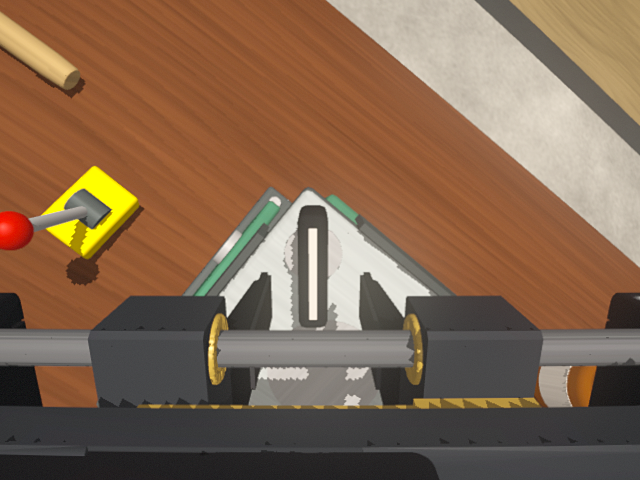

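Call:
send_rows(plan=[[0.42,0,0,2.5,0,0,0],[0.42,0,0,5,0,0,0],[0.42,0,0,5.9,0,0,0],[0.42,0,0,5.9,0,0,0],[0,0,0,5.9,0,0,0],[0,0,0,5.9,0,0,0],[0,0,0,5.9,0,0,0],[0,0,0,5.9,0,0,0],[0,0,0,5.9,0,0,0],[0,0,0,5.9,0,0,0],[0,0,0,5.95,0,0,5.5],[0,0,0,6,0,0,11],[0,0,0,6.05,0,0,16.5],[0,0,0,6.1,0,0,22],[0,0,0,6.15,0,0,27.5],[0,0,0,6.2,0,0,33],[0,0,0,6.25,0,0,38.5],[0,0,0,6.3,0,0,42],[0,0,0,6.3,0,0,43.3],[0,0,0,6.3,0,0,43.3]])

```text
time: 24.75
ee_pos: [0.5918, -0.0047, 0.1887]
tcp_rot: [-148.2, 2.0, -96.9]
ft_force: [-8.7, 7.0, 6.1]
width: 0.176
```

```bash
python3 tgt.py fl,1.4,0 ; python3 look.py v16 wrist
python3 - <<'E'
from tgt import *
s=env.state(); F=F_()
p=tf(F,[[0.01,-.05,.17]])[0]; print(rel(s,p,toolR(F,-5)))
E
```

```text
cover-frame TCP mm, jaw, tilt: (array([61. , 63. , 25.2]), np.float64(-93.58), np.float64(0.14))  t_equiv= 1.462 time 24.75 w 0.176 F [-8.7  7.   6.1]
fl,1.4,0 [0.09, -0.1, 0.2, 0.1, 0.1, -3.58]
24.75 [ 0.5918 -0.0047  0.1887] [-148.15    1.98  -96.91] [ -6.3 -18.1 124.8   2.1  41.5  90. ] [-8.7  7.   6.1] 0.176
[ 1.157e+01  4.420e+00 -1.449e+01  1.000e-02  1.600e-01 -8.855e+01]
```

View pics/v16_wrist.png

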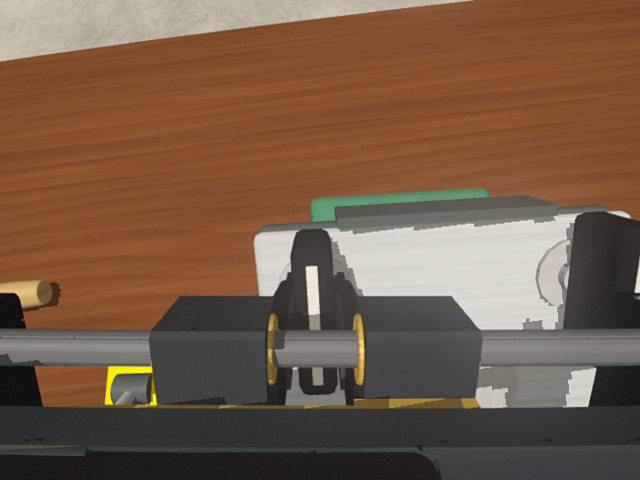

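Call:
send_rows(plan=[[0.42,0,0,0,0,0,0],[0.42,0,0,0,0,0,0],[0.42,0,0,-0.2,0,0,0],[0.42,0,0,-3,0,0,0],[0.42,0,0,-6,0,0,-3],[0.42,1,0.5,-9,0,0,-10],[0.42,3,1,-12,0,0,-17],[0.42,6,2,-14,0,0,-24],[0.42,9,3.5,-14.5,0,0,-31],[0.42,11.6,4.4,-14.5,0,0,-38],[0.42,11.6,4.4,-14.5,0,0.1,-45],[0.42,11.6,4.4,-14.5,0,0.1,-52],[0.42,11.6,4.4,-14.5,0,0.1,-59],[0.42,11.6,4.4,-14.5,0,0.1,-66],[0.42,11.6,4.4,-14.5,0,0.1,-73],[0.42,11.6,4.4,-14.5,0,0.1,-80],[0.42,11.6,4.4,-14.5,0,0.2,-87],[0.42,11.6,4.4,-14.5,0,0.2,-88.5],[0.42,11.6,4.4,-14.5,0,0.2,-88.5],[0.42,11.6,4.4,-14.5,0,0.2,-88.5]])

```text
time: 26.47
ee_pos: [0.4644, -0.1097, 0.2849]
tcp_rot: [-176.8, -31.9, -10.1]
ft_force: [-0.4, 0.2, 0.7]
width: 0.424
```

```bash
python3 look.py v17 wrist side scene
python3 - <<'E'
import cv2
a=cv2.imread('pics/v17_wrist.png'); cv2.imwrite('pics/v17_c.png',cv2.resize(a[:300,80:480],None,fx=2,fy=2,interpolation=cv2.INTER_CUBIC))
a=cv2.imread('pics/v17_scene.png'); cv2.imwrite('pics/v17_s.png',cv2.resize(a[140:290,220:420],None,fx=4,fy=4,interpolation=cv2.INTER_CUBIC))
a=cv2.imread('pics/v17_side.png'); cv2.imwrite('pics/v17_d.png',cv2.resize(a[170:320,170:370],None,fx=4,fy=4,interpolation=cv2.INTER_CUBIC))
E
```

```text
26.47 [ 0.4644 -0.1097  0.2849] [-176.81  -31.91  -10.06] [-27.2 -40.3 129.7  13.7  61.4 -21.5] [-0.4  0.2  0.7] 0.424
```

View pics/v17_c.png

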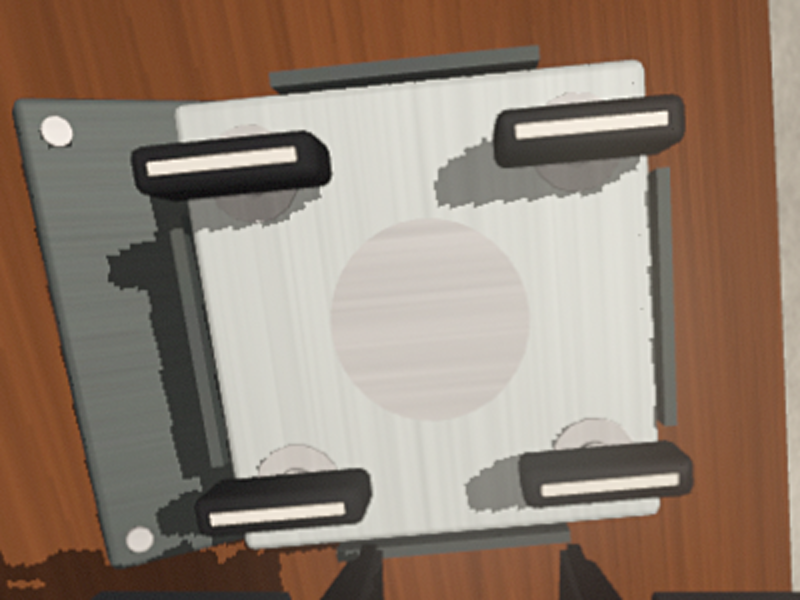

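View pics/v17_s.png

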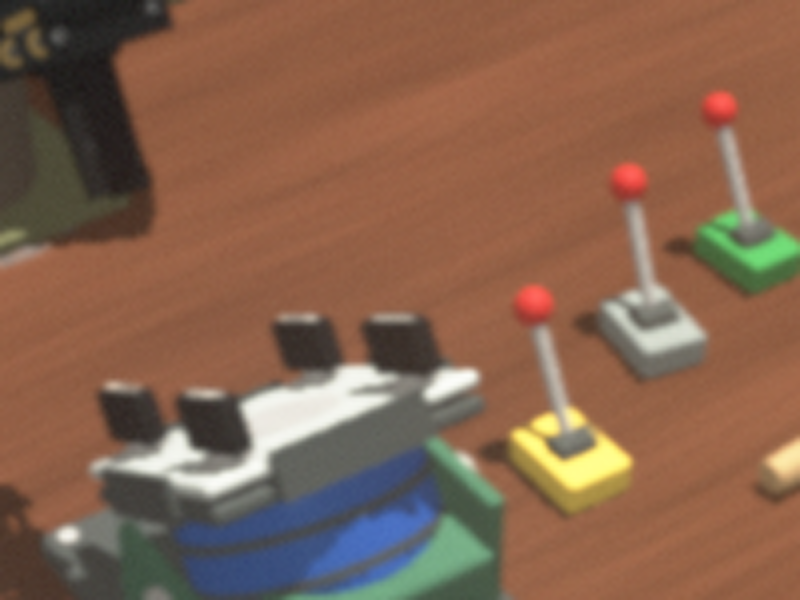

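View pics/v17_d.png

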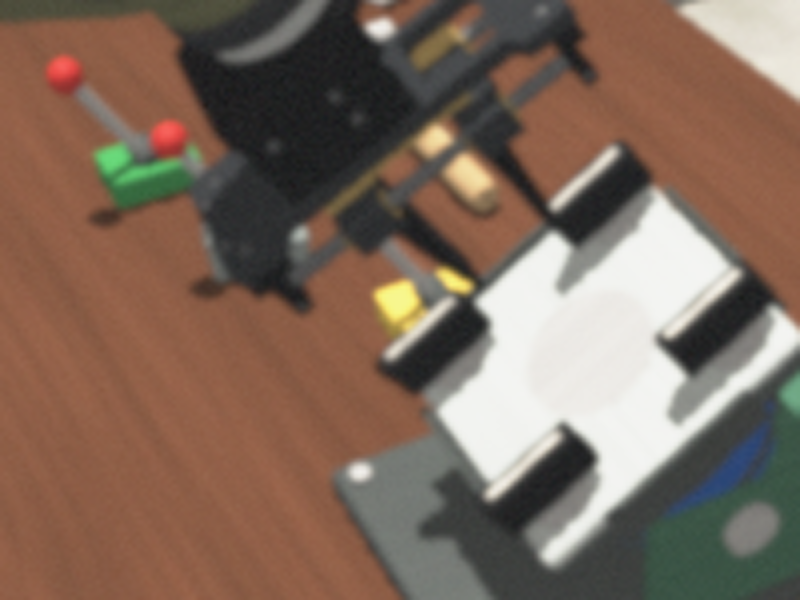

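```bash
sed -e "s/v1.pkl/v17.pkl/" -e 's/^U=.*/U={"nl":((297,153),(148,170)),"fl":((668,118),(515,132)),"nr":((345,509),(210,521)),"fr":((678,479),(542,492))}/' -e 's/^C=.*/C=[((177,105),(-.09,.09)),((643,62),(.09,.09)),((247,546),(-.09,-.09)),((659,513),(.09,-.09))]/' -e "s/F.npy/F17.npy/;s/tum2.npy/tum17.npy/" -e 's/.056,.1,.1,.1,.1/.052,1.4,1.4,1.4,1.4/'  t2.py > t17.py; python3 t17.py
cat > lev.py <<'E'
from h import *
import pickle
D=pickle.load(open('v17.pkl','rb')); 
# scene crop x4 offset (220,140)
g=lambda u:(u[0]/4+220,u[1]/4+140)
p=D["scene"]
ball=g((629,182))
# side crop offset (170,170)
b2=(169/4+170,138/4+170); p2=D["side"]
t1,d1=ray(p,ball);t2,d2=ray(p2,b2)
A=np.c_[d1,-d2];l=np.linalg.lstsq(A,t2-t1,rcond=None)[0];P1=t1+l[0]*d1;P2=t2+l[1]*d2
print("grey ball",P1,P2,np.linalg.norm(P1-P2)*1e3)
for n,u in [("left-near",(599,318)),("near..",(641,288)),("right",(706,335)),("bottom",(645,357))]: print(n,onplane(p,g(u),.025).round(4))
E
python3 lev.py
```

```text
xyyaw 0.5487 -0.0652 -3.88 dz -0.0 tilt [0. 0.] L 0.0507 {'nl': np.float64(1.391), 'fr': np.float64(1.393), 'nr': np.float64(1.399), 'fl': np.float64(1.402)} cost 5.83
[[-0.2, 0.2], [-0.2, 0.1], [0.3, -0.1], [-0.2, -0.1], [-0.2, -0.3], [0.2, -0.4], [0.4, 0.2], [0.4, 0.1], [-2.3, -0.1], [1.2, -1.5], [-0.5, 2.1], [1.0, 1.2]]
xyyaw 0.5484 -0.0654 -3.89 dz -0.0009 tilt [-0.2   0.16] L 0.0508 {'nl': np.float64(1.39), 'fr': np.float64(1.393), 'nr': np.float64(1.399), 'fl': np.float64(1.401)} cost 5.33
[[0.1, 0.2], [0.1, 0.2], [0.1, -0.4], [-0.4, -0.4], [-0.1, -0.6], [0.2, -0.6], [-0.0, 0.4], [0.2, 0.4], [-2.2, 0.2], [0.8, -1.2], [-0.6, 2.1], [0.7, 1.2]]
[ 0.54892217 -0.06539299  0.13424244] [ -0.20271746 -31.84125137  -3.88918027]
grey ball [0.44139486 0.30982267 0.1096902 ] [0.44154566 0.30916543 0.10881572] 1.1042786647235245
left-near [0.4666 0.2651 0.025 ]
near.. [0.4582 0.3135 0.025 ]
right [0.528  0.3112 0.025 ]
bottom [0.5202 0.26   0.025 ]
```

Run:
```python
from h import *
s=env.state()
R=np.array([[0,-1,0],[-1,0,0],[0,0,-1.]]).T
a=rel(s,[.40,.29,.25],R); print(a, np.linalg.norm(a[3:]))
b=rel(s,[.43,.05,.30],R); print(b)
```

```text
[-13.11 -38.41  -1.94 -24.83 -24.38  78.65] 86.00427780058385
[ -4.42 -15.35  -3.7  -24.83 -24.38  78.65]
```

Call:
send_rows(plan=[[0,-1,-2,-3,-1.9,-1.9,6],[0,-1.8,-5,-4,-3.8,-3.8,12],[0,-2.8,-8.5,-4,-5.7,-5.6,18],[0,-3.6,-12,-4,-7.6,-7.5,24.2],[0,-4.6,-15.5,-4,-9.5,-9.4,30.2],[0,-5.8,-19,-4,-11.5,-11.3,36.3],[0,-7,-22,-3.5,-13.4,-13.1,42.3],[0,-8.2,-25,-3,-15.3,-15,48.4],[0,-9.4,-28,-3,-17.2,-16.9,54.4],[0,-10.6,-31,-2.5,-19.1,-18.8,60.5],[0,-11.8,-34,-2,-21,-20.7,66.5],[0,-13.1,-38.4,-1.9,-22.9,-22.5,72.6],[0,-13.1,-38.4,-1.9,-24.8,-24.4,78.6],[0,-13.1,-38.4,-1.9,-24.8,-24.4,78.6],[0,-13.1,-38.4,-1.9,-24.8,-24.4,78.6],[0,-13.1,-38.4,-1.9,-24.8,-24.4,78.6]])

```text
time: 27.95
ee_pos: [0.4008, 0.2901, 0.2491]
tcp_rot: [179.9, 0.0, -90.1]
ft_force: [-0.8, -1.2, -0.1]
width: 0.004
```

```bash
python3 look.py v18 wrist scene
```

```text
27.95 [0.4008 0.2901 0.2491] [179.93   0.   -90.07] [ 29.7 -14.1 111.5   0.   82.7 119.7] [-0.8 -1.2 -0.1] 0.004
```

View pics/v18_wrist.png

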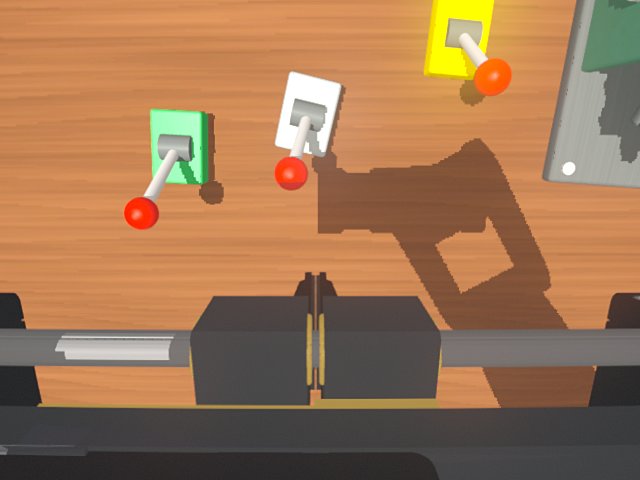

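Run:
```python
import cv2
a=cv2.imread('pics/v18_wrist.png'); cv2.imwrite('pics/v18_c.png',cv2.resize(a[50:210,230:390],None,fx=3.75,fy=3.75,interpolation=cv2.INTER_CUBIC))
```

```text
(no output)
```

View pics/v18_c.png

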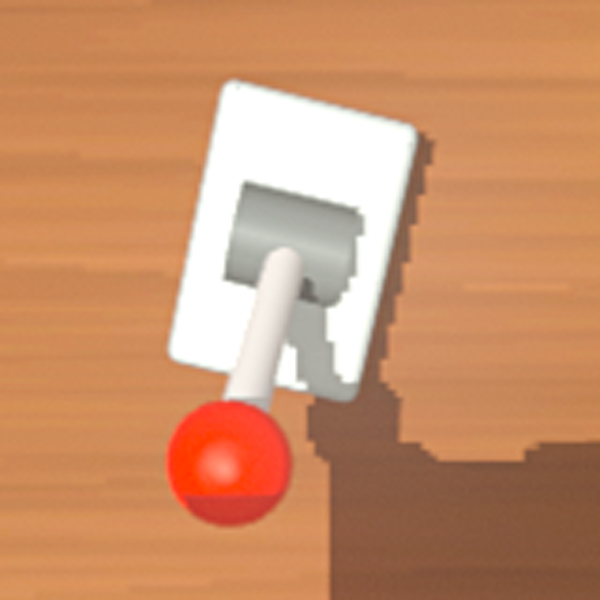

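```bash
cat > lev2.py <<'E'
from h import *
import pickle
D=pickle.load(open('v18.pkl','rb'));p=D["wrist"];s=D["s"]
g=lambda u:(u[0]/3.75+230,u[1]/3.75+50)
C=[onplane(p,g(u),.025,s) for u in [(226,80),(418,128),(355,402),(168,358)]]
for c in C: print(c.round(4))
C=np.array(C); c=C.mean(0); print("centre",c.round(4),"len",np.linalg.norm(C[0]-C[3]),np.linalg.norm(C[1]-C[2]),"wid",np.linalg.norm(C[0]-C[1]),np.linalg.norm(C[2]-C[3]))
d=(C[0]+C[1]-C[2]-C[3]);yaw=np.degrees(np.arctan2(d[1],d[0]));print("yaw",yaw)
b=onplane(p,g((231,463)),.110,s);print("ball",b.round(4)); v=c-b; print("ball->foot",v.round(4),np.hypot(v[0],v[1]),np.degrees(np.arctan2(v[1],v[0])))
for n in("yel",(492,77)),("grn",(142,213)): print(n[0],onplane(p,n[1],.11,s).round(3))
E
python3 lev2.py
```

```text
[0.5286 0.3116 0.025 ]
[0.5175 0.2643 0.025 ]
[0.4508 0.2795 0.025 ]
[0.462  0.3275 0.025 ]
centre [0.4897 0.2957 0.025 ] len 0.06853811819254144 0.0683579345717724 wid 0.04857412873212365 0.049216972404820855
yaw -13.122257648853116
ball [0.4435 0.3068 0.11  ]
ball->foot [ 0.0462 -0.0111 -0.085 ] 0.04753398692123615 -13.44798389741016
yel [0.513 0.16  0.11 ]
grn [0.413 0.425 0.11 ]
```

```bash
cat > lt.py <<'E'
from h import *
import sys
yaw=np.radians(-13.2); ex=np.array([np.cos(yaw),np.sin(yaw),0]); ey=np.array([-np.sin(yaw),np.cos(yaw),0]); c=np.array([.4897,.2957,0])
R=np.c_[-ey,-ex,[0,0,-1]]
s=env.state()
d=s["ee_pos"]-c; print("foot frame mm",(d@ex*1e3).round(1),(d@ey*1e3).round(1),(d[2]*1e3).round(1),"t",s["time"].round(2) if hasattr(s["time"],'round') else s["time"],"F",s["ft_force"].round(1))
for a in sys.argv[1:]:
    x,z=map(float,a.split(",")); print(a,rel(s,c+ex*x/1e3+np.array([0,0,z/1e3]),R).tolist())
E
python3 lt.py -95,180 -95,102
```

```text
foot frame mm -85.5 -26.2 249.5 t 28.05 F [ 0.7 -0.2  0.3]
-95,180 [-2.77, 0.33, 6.95, -0.02, -0.01, 13.3]
-95,102 [-2.77, 0.33, 14.75, -0.02, -0.01, 13.3]
```

Call:
send_rows(plan=[[0,-1.4,0.2,0,0,0,6],[0,-2.8,0.3,2,0,0,12],[0,-2.8,0.3,5,0,0,13.3],[0,-2.8,0.3,8,0,0,13.3],[0,-2.8,0.3,11,0,0,13.3],[0,-2.8,0.3,14,0,0,13.3],[0,-2.8,0.3,14.8,0,0,13.3],[0,-2.8,0.3,14.8,0,0,13.3],[0,-2.8,0.3,14.8,0,0,13.3],[0,-2.8,0.3,14.8,0,0,13.3]])

```text
time: 28.88
ee_pos: [0.399, 0.3186, 0.1041]
tcp_rot: [-179.8, 0.2, -103.2]
ft_force: [0.2, -0.3, 0.8]
width: 0.004
```

```bash
python3 lt.py -95,100 -65,100 10,100 20,100 25,100 30,100; python3 look.py v19 wrist
```

```text
foot frame mm -93.6 1.6 104.1 t 28.8833 F [ 0.2 -0.3  0.8]
-95,100 [0.16, 0.14, 0.41, -0.2, 0.16, 0.02]
-65,100 [0.16, -2.86, 0.42, -0.2, 0.16, 0.02]
10,100 [0.16, -10.36, 0.45, -0.2, 0.16, 0.02]
20,100 [0.16, -11.36, 0.45, -0.2, 0.16, 0.02]
25,100 [0.16, -11.86, 0.45, -0.2, 0.16, 0.02]
30,100 [0.16, -12.36, 0.46, -0.2, 0.16, 0.02]
28.88 [0.399  0.3186 0.1041] [-1.7980e+02  1.6000e-01 -1.0318e+02] [ 32.6  -5.3 118.2  -0.   66.9 135.8] [ 0.2 -0.3  0.8] 0.004
```

View pics/v19_wrist.png

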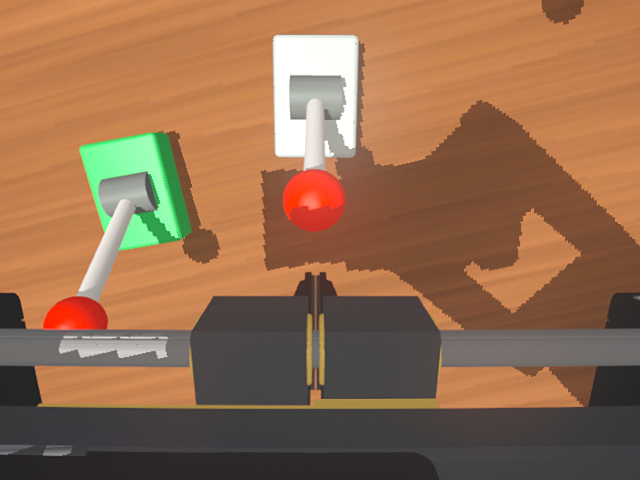

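Call:
send_rows(plan=[[0,0.1,-1.5,0.4,0,0,0],[0,0.15,-3,0.4,0,0,0],[0,0.15,-4.5,0.4,0,0,0],[0,0.15,-6,0.4,0,0,0],[0,0.15,-7.5,0.4,0,0,0],[0,0.15,-9,0.4,0,0,0],[0,0.15,-10,0.4,0,0,0],[0,0.15,-10.8,0.4,0,0,0],[0,0.15,-11,0.4,0,0,0],[0,0.15,-11,0.4,0,0,0]])

```text
time: 29.77
ee_pos: [0.5064, 0.2918, 0.1004]
tcp_rot: [-179.8, 0.2, -103.2]
ft_force: [0.2, 0.5, -0.2]
width: 0.0
```

```bash
python3 lt.py 20,100 25,100 30,100; python3 look.py v20 wrist scene
python3 - <<'E'
import cv2
a=cv2.imread('pics/v20_scene.png'); cv2.imwrite('pics/v20_s.png',cv2.resize(a[120:270,320:470],None,fx=4,fy=4,interpolation=cv2.INTER_CUBIC))
E
```

```text
foot frame mm 17.1 0.1 100.4 t 29.7667 F [ 0.2  0.5 -0.2]
20,100 [0.01, -0.29, 0.05, -0.2, 0.16, -0.02]
25,100 [0.0, -0.79, 0.05, -0.2, 0.16, -0.02]
30,100 [0.0, -1.29, 0.05, -0.2, 0.16, -0.02]
29.77 [0.5064 0.2918 0.1004] [-1.7980e+02  1.6000e-01 -1.0322e+02] [ 24.7   4.4 109.    0.   66.4 127.9] [ 0.2  0.5 -0.2] 0.0
```

View pics/v20_wrist.png

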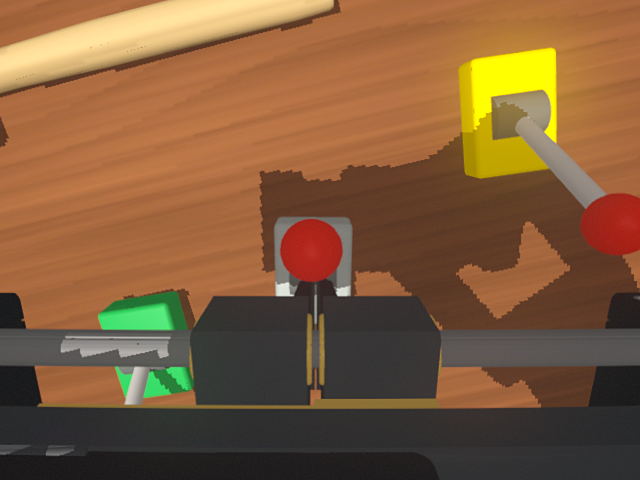

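View pics/v20_s.png

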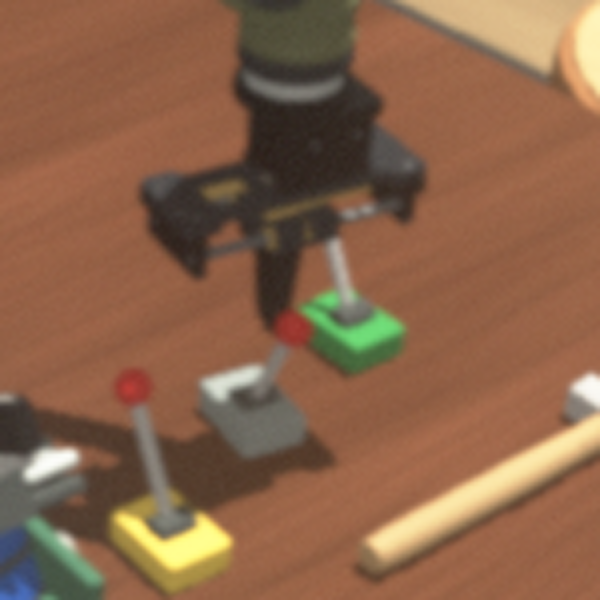

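Call:
send_rows(plan=[[0,0,-0.3,0,0,0,0],[0,0,-0.5,0,0,0,0],[0,0,-0.7,0,0,0,0],[0,0,-0.8,0,0,0,0],[0,0,-0.8,0,0,0,0]])

```text
time: 30.28
ee_pos: [0.5124, 0.2907, 0.1005]
tcp_rot: [-180.0, 0.2, -103.2]
ft_force: [-5.7, 2.0, 1.4]
width: 0.004
```

```bash
python3 lt.py 25,100; python3 look.py v21 wrist
python3 - <<'E'
import pickle
from h import *
D=pickle.load(open('v21.pkl','rb'))
yaw=np.radians(-13.2); ex=np.array([np.cos(yaw),np.sin(yaw),0]);c=np.array([.4897,.2957,0])
im=D["wrist"]["frame"].astype(int); m=((im[...,0]>110)&(im[...,1]<45)&(im[...,2]<45)).astype(np.uint8)
n,L,st,ce=cv2.connectedComponentsWithStats(m)
for i in range(1,n):
    if st[i,4]>300: print(ce[i],st[i]); b=onplane(D["wrist"],ce[i],.11,D["s"]); print(b,(b-c)@ex)
E
```

```text
foot frame mm 23.2 0.3 100.5 t 30.2833 F [-5.7  2.   1.4]
25,100 [0.03, -0.18, 0.05, -0.05, 0.16, 0.02]
30.28 [0.5124 0.2907 0.1005] [-1.7995e+02  1.6000e-01 -1.0318e+02] [2.430e+01 5.000e+00 1.083e+02 1.000e-01 6.660e+01 1.274e+02] [-5.7  2.   1.4] 0.004
[611.69355888 238.5361093 ] [ 579  209   61   61 3074]
[0.51381834 0.16155329 0.11      ] 0.05411362693316551
[311.71920483 250.74653887] [ 282  220   60   62 2817]
[0.53714698 0.28523645 0.11      ] 0.0485827349937444
```

Call:
send_rows(plan=[[0,0,-0.2,0,0,0,0],[0,0,-0.4,0,0,0,0],[0,0,-0.4,0,0,0,0]])

```text
time: 30.58
ee_pos: [0.5128, 0.2907, 0.1005]
tcp_rot: [179.6, 0.1, -103.2]
ft_force: [-13.6, 3.2, 6.8]
width: 0.006
```

```bash
python3 lt.py 25,100
```

```text
foot frame mm 23.6 0.4 100.5 t 30.5833 F [-13.6   3.2   6.8]
25,100 [0.04, -0.14, 0.04, 0.45, 0.09, 0.02]
```

Call:
send_rows(plan=[[0,0,1.5,0,0,0,0],[0,0,4,0,0,0,0],[0,0,5,-3,0,0,0],[0,0,6,-7,0,0,0],[0,0,8,-11,0,0,0],[0,0,10,-14,0,0,0],[0,0,10,-15,0,0,0],[0,0,10,-15,0,0,0],[0,0,10,-15,0,0,0]])

```text
time: 31.33
ee_pos: [0.417, 0.3129, 0.2513]
tcp_rot: [179.6, 0.1, -103.2]
ft_force: [-0.0, -0.0, -0.3]
width: 0.005
```

```bash
python3 look.py v22 wrist scene side
```

```text
31.33 [0.417  0.3129 0.2513] [ 1.7965e+02  1.2000e-01 -1.0317e+02] [ 30.8 -10.5 108.3   0.3  82.4 133.9] [-0.  -0.  -0.3] 0.005
```

View pics/v22_wrist.png

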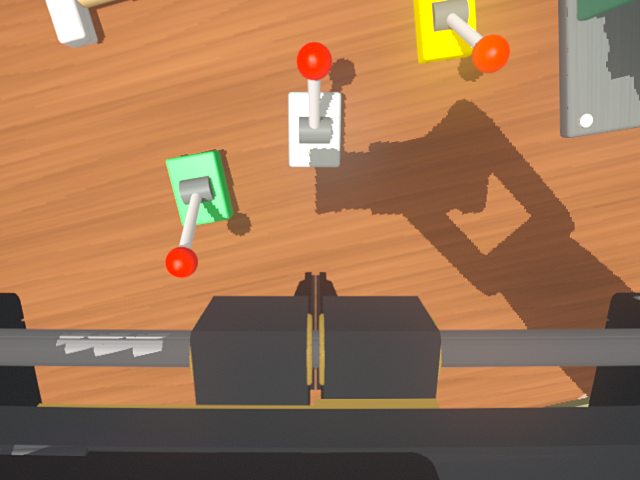

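View pics/v22_scene.png

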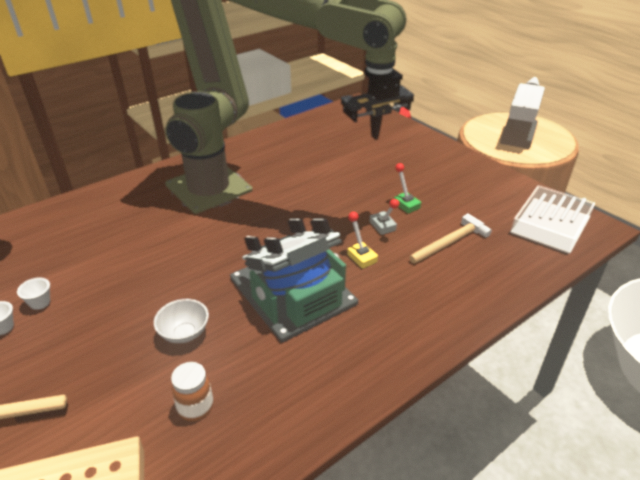

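View pics/v22_side.png

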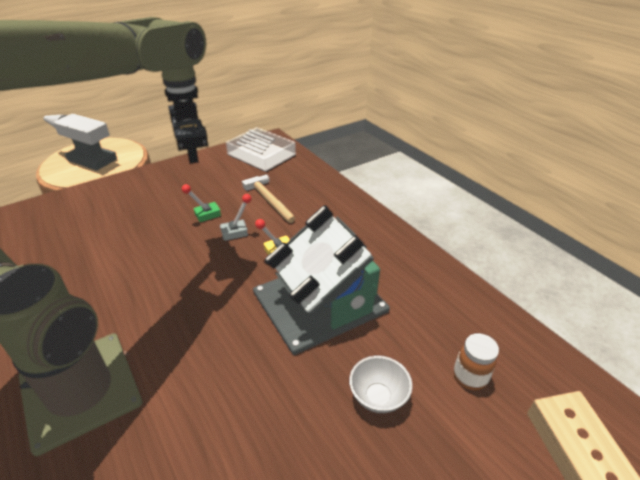

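Run:
```python
import pickle
from h import *
D=pickle.load(open('v22.pkl','rb'))
yaw=np.radians(-13.2); ex=np.array([np.cos(yaw),np.sin(yaw),0]);c=np.array([.4897,.2957,0])
b=onplane(D["wrist"],(314.5,61.5),.11,D["s"]); x=(b-c)@ex; print(b,x,"drive",.5+np.arcsin(min(1,x/.1)))
for n in ("side","scene"):
  pass
print(env.close_job())
```

```text
[0.53612455 0.28476365 0.11      ] 0.0476952872530599 drive 0.9971845734718319
the job is handed in; nothing more can be done
None
```

I tightened the cover's four knobs in two crisscross rounds and threw the grey-footed drive lever fully over. The job went in at about 31 s of the 72 s allowed.

- **Tightening:** both rounds went near left, far right, near right, far left. The first round took each knob to about half way; a wrist picture afterwards gave 0.70–0.72 rad. The second round turned each one against its stop, and the wrist picture then gave 1.39–1.40 rad.
- **Cover:** it measured flat to about 0.2°, roughly 1 mm below the fully-down height I expected, which is within the 2 mm camera calibration.
- **Drive lever:** I left the green and yellow look-alikes alone. The shut fingers pushed the red ball until the force rose at the end stop. After backing off, the camera put the drive at about 1.0 rad.
- **Bystanders:** the bowl, hammer and jar looked unmoved in the last pictures.
- **End state:** the arm is clear of everything, and the wrist force read about 0 N. The highest I saw was about 23 N, read only when each move ended.

No check failed. My first rough position for the tumbler disagreed between the cameras by 5–10 mm. I replaced it with a close wrist-camera fit before touching anything.

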